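Stopper the flasks from the self-closing dry cabinet

ROBOT

A 6-joint arm with a two-finger parallel gripper is mounted at the origin on the work surface. World frame = base frame: x ahead of the robot, y to its left, z up, the work surface at z = 0. Lengths are in m, angles in rad, forces in N, time in s.
With the tool pointing down it reaches from about 0.4 to 0.825 m from the base axis. Payload 7 kg.
Tool frame: the origin (TCP) lies at the very end of the fingers, on their centre line; the grasp point (between the pads) lies 19 mm behind it; z points along the fingers, y is the direction in which the jaws open and shut (so a half turn about z gives the same grasp; the last joint's range is limited). The gripper opens to 85 mm and grips with 20 to 120 N. Pads are 22 mm wide; open, the fingers measure 114 mm over their backs; the gripper's body (76 mm by 85 mm) begins 54 mm behind the grasp point. The pads swing forward as they close: fully open they stand 13 mm farther back than shut.
Start: joints at [1.528, 0.359, 0.012, 0, -1.224, -0.288], TCP at [0.219, 0.638, 0.231] pointing down, gripper open.
Joint ranges: [-3.07, 3.07], [-1.43, 2.12], [-1.02, 1.25], [-3.03, 1.67], [-3.05, -0], [-3.03, 3.03]. Speed limits (rad/s): [2.39, 2.39, 3.01, 3.14, 3.14, 3.14].

INTERFACE

Orientations are given as a unit quaternion [x, y, z, w].
In Python, from bench import * gives the robot as it stands. The module is installed in compiled form; this text tells all that it offers.
- The arm moves only by the shell command python3 -m crank 'ROWS'. ROWS is text: rows parted by semicolons, each of 7 numbers parted by spaces: the shift along the tool's x, y, z in mm, then the turn, a rotation vector about the tool's x, y, z in rad, then the closure, from -1 (fully open) to 1 (shut). A call has 1 to 20 rows; each row shifts and turns the commanded pose from where the row before left it, along the tool's axes as they then stand; what a row does not reach is not made up. A row lasts 1/8 s, in which the tool goes at most 62.5 mm and 10.7 degrees, less where a joint would pass 70% of its speed; a pose out of reach is approached as far as the arm can. A call with a gripper value outside its range is refused whole. The fingers move at their own pace and stop on an object; the grip force is fixed at half the most. Time passes only in rows, so rows that do not move let the fingers close. It gives the time, the measured TCP pose, the force and the opening at its end, in the units of the state.
- get_state(): the state, without advancing time (a new reading comes with each control period).
- read_camera(name): name is "scene" or "top" or "wrist"; returns a dict with "frame" (400x640x3 uint8, red, green, blue), "intrinsics" (3x3 intrinsics, pixels), "k1" (the pictures are not rectified: a ray, as slopes to the right and down, at radius r is drawn at 1 + k1 r^2 times it, then the intrinsics apply), "rvec" (rotation vector, rad) and "tvec" (3), from world to camera coordinates, as OpenCV has them. Camera axes: x right, y down, z forward; pixel columns grow to the right and rows downward; lengths in m; the calibration is good to about 2 mm. A picture is of the moment at which its call begins. There is no depth.
- sign_off(): hands the job in, once; it reports no verdict.
The state is a dict: "clock": time; "qpos": joint angles; "qd": joint speeds; "tau": joint torques, N m; "ee_pos": TCP position; "tcp_rot": TCP orientation; "force": force on the tool from outside, world axes, zero at the start; "torque": the same for the moment, N m; "gripper_width": finger opening in m.
Only numpy, scipy, OpenCV 4.12 (cv2) and the standard library are available. Lean on these libraries where they do the work, as an engineer would, in place of code of your own. Each camera call takes 0.05 s, during which the arm holds its last target.

TASK

Open the clear cabinet's self-closing door wide and prop it with the wedge so that it stays open by itself. Then take stoppers from the rack inside and set one fully home in every flask on the bench, flasks left standing upright and any spare stopper left in the cabinet. When all flasks are stoppered, lay the wedge back flat on its mat and leave the door shut, without disturbing the tip box, the tube rack and the jar.

Things in the scene. Friction and masses are not known exactly. Their poses are not given: they have to be found in the camera images.
- cabinet: clear plastic cabinet with aluminium edges, 160 mm deep (x), 300 wide (y), 225 tall, fixed. Origin: centre of its underside; its front, closed by the door, is at x = -80 mm, facing the robot; +x points from front to back. Floor and roof 8 mm (roof's underside 217 mm up), walls 6 mm thick. To reach in below the roof the hand comes from the front, tilted about 40 degrees
- rack_mid (a point): centre of the top of the white rack inside the cabinet, 42 mm above the bench, 50 mm behind the front: rack 44 mm deep, with three square 26 mm holes in a row at -65, 0 and +65 mm along the cabinet's y from this point
- door (a joint): angle of the cabinet's door, rad: 0 shut, growing as it opens towards the robot (clockwise seen from above); stop at 2.0. A spring closes it against a slow damper: let go at 1.9 it is at 1.2 after about 11 s and shut after about 45 s. Moving it at 0.5 rad/s takes about 6 N at the handle; the spring alone, under 1 N. It may start slightly ajar
- door_hinge (a point): point on the door's upright hinge axis at bench level, at the cabinet's left front corner (cabinet frame x -85, y +150 mm). The door is a flat clear panel 8 mm thick, centred on this axis, 298 mm wide (along the cabinet's -y when shut), from 8 to 225 mm above the bench
- door_handle (a point): grip point on the door handle: an upright steel bar 10 mm thick, running from 130 to 210 mm height, 160 mm from the hinge axis along the door and 44 mm out from the door's middle plane on its outer side; this point is on the bar 190 mm up. Can be pinched from above
- wedge: black rubber-covered door wedge, 120 mm long (x), 40 mm wide (y), 40 mm high at its thick end (x = -60 mm), 4 mm at its thin end (x = +60 mm), sloping straight between; 0.4 kg. Origin: centre of its flat underside. Starts lying on the mat. On the bench, with its thin end pushed under the door's lower edge from the inner side, it stops the door from closing
- mat: flat grey mat, 160 x 100 x 3 mm, fixed to the bench, the wedge's place. Origin: centre of its underside
- stopper1: black tapered stopper: head a cylinder 30 mm diameter, 42 mm tall; below it a tapered plug 26 mm long, 23 mm diameter at the head, 17 mm at its tip. Origin: centre of the head's underside; z up its axis. 40 g. Starts plug down in a rack hole in the cabinet (all three alike). Home in a flask, the head's underside rests on the neck's top edge
- stopper2: black tapered stopper: head a cylinder 30 mm diameter, 42 mm tall; below it a tapered plug 26 mm long, 23 mm diameter at the head, 17 mm at its tip. Origin: centre of the head's underside; z up its axis. 40 g. Starts plug down in a rack hole in the cabinet (all three alike). Home in a flask, the head's underside rests on the neck's top edge
- stopper3: black tapered stopper: head a cylinder 30 mm diameter, 42 mm tall; below it a tapered plug 26 mm long, 23 mm diameter at the head, 17 mm at its tip. Origin: centre of the head's underside; z up its axis. 40 g. Starts plug down in a rack hole in the cabinet (all three alike). Home in a flask, the head's underside rests on the neck's top edge
- flask1: amber glass conical flask, 110 mm tall, base 72 mm across, neck 32 mm outside and 25.6 mm inside diameter, straight from 70 to 110 mm height (solid below 70 mm). Origin: centre of the underside; z up its axis. Loose on the bench, upright at the start, 0.25 kg. None if absent: two or three flasks are present
- flask2: amber glass conical flask, 110 mm tall, base 72 mm across, neck 32 mm outside and 25.6 mm inside diameter, straight from 70 to 110 mm height (solid below 70 mm). Origin: centre of the underside; z up its axis. Loose on the bench, upright at the start, 0.25 kg. None if absent: two or three flasks are present
- flask3: amber glass conical flask, 110 mm tall, base 72 mm across, neck 32 mm outside and 25.6 mm inside diameter, straight from 70 to 110 mm height (solid below 70 mm). Origin: centre of the underside; z up its axis. Loose on the bench, upright at the start, 0.25 kg. None if absent: two or three flasks are present
- flask1_mouth (a point): centre of the top edge of flask 1's neck (110 mm above its underside). None if this flask is absent
- flask2_mouth (a point): centre of the top edge of flask 2's neck (110 mm above its underside). None if this flask is absent
- flask3_mouth (a point): centre of the top edge of flask 3's neck (110 mm above its underside). None if this flask is absent
- tip_box: bystander, to be left where it is: white pipette-tip box, 90 x 125 x 57 mm. Origin: centre of its underside
- tube_rack: bystander, to be left where it is: black tube rack, 100 x 160 x 40 mm. Origin: centre of its underside
- jar: bystander, to be left where it is: small glass jar with white cap, 56 mm diameter, 80 mm tall. Origin: centre of its underside
Things that resemble listed ones, but are neither listed nor needed, are in the scene too. Leave any pink or red look-alike of the flask3 alone. Leave any red look-alike of the wedge alone.

How it is judged:
By the outcome, as a careful person would: the job done as asked, in the order asked, and still so for the second after the job is handed in, with the robot touching nothing.
Of flask1, flask2, flask3 only 2 to 3 are there at a start; the rules pass over those that are not, and their reading is None.
At some moment in a run one of flask1, flask2, flask3, wedge may be knocked a few centimetres aside while the robot is not near it.
It also fails if it takes over 208 s, if anything falls off the work surface, if the arm or the gripper's body presses on something with over 40 N, if the wrist force passes 120 N, or if a joint passes its speed limit or range.

## Working session

There is one attempt and no reset: what is moved stays moved. The work goes in short steps, Python scripts to look and compute and a shell command to move; the robot and the scene stay as the last step left them, time stands still between calls to the robot, and variables do not carry over. Pictures are saved under pics/ and viewed, and the job is handed in when it is done.

```bash
mkdir -p pics
cat > h.py <<'E'
from bench import *
import numpy as np, cv2
from scipy.spatial.transform import Rotation as R
def snap(name,fn):
    c=read_camera(name); np.savez('pics/'+fn+'.npz',**c); cv2.imwrite('pics/'+fn+'.png',c['frame'][:,:,::-1]); return c
def load(fn): return dict(np.load('pics/'+fn+'.npz'))
def dist(c): return np.array([float(c['k1']),0,0,0])
def ray(c,u,v):
    K=np.array(c['intrinsics'],float)
    # solve distortion
    xd=(u-K[0,2])/K[0,0]; yd=(v-K[1,2])/K[1,1]
    p=cv2.undistortPoints(np.array([[[u,v]]],float),K,dist(c))[0,0]
    Rm=R.from_rotvec(np.ravel(c['rvec'])).as_matrix(); t=np.ravel(c['tvec'])
    return -Rm.T@t, Rm.T@np.array([p[0],p[1],1.])
def onz(c,u,v,z):
    o,d=ray(c,u,v); return o+d*(z-o[2])/d[2]
def proj(c,P):
    return cv2.projectPoints(np.atleast_2d(np.array(P,float)),np.ravel(c['rvec']),np.ravel(c['tvec']),np.array(c['intrinsics'],float),dist(c))[0][:,0]
def tri(obs):
    A=np.zeros((3,3));b=np.zeros(3)
    for c,u,v in obs:
        o,d=ray(c,u,v);d/=np.linalg.norm(d);M=np.eye(3)-np.outer(d,d);A+=M;b+=M@o
    return np.linalg.solve(A,b)
def st():
    s=get_state();return s
E
python3 - <<'E'
from h import *
np.set_printoptions(precision=4,suppress=True)
for n in ['scene','top','wrist']:
    c=snap(n,n+'0'); print(n,c['intrinsics'][0],c['k1'],ray(c,320,200))
s=st(); print(s)
E
```

```text
scene [411.3534   0.     317.7704] -0.09874138297254947 (array([ 0.5204, -0.3945,  1.0592]), array([-0.0031,  0.3049, -0.9524]))
top [361.3125   0.     320.2993] -0.02883153891266296 (array([ 0.3669, -0.0808,  1.0214]), array([ 0.1805, -0.0179, -0.9835]))
wrist [281.512    0.     319.8114] -0.011168279350139709 (array([0.2859, 0.6163, 0.3724]), array([-0.2551,  0.0847, -0.9632]))
{'clock': 0.15, 'qpos': array([ 1.5281,  0.3592,  0.0112, -0.0003, -1.2241, -0.2881]), 'qd': array([-0.0003, -0.0012,  0.0026,  0.0028, -0.001 ,  0.0002]), 'tau': array([ -0.002 , -58.3876,  29.3649,   6.9406,  -0.0043,  -0.    ]), 'ee_pos': array([0.2191, 0.638 , 0.2306]), 'tcp_rot': array([ 0.9863, -0.1647, -0.0001,  0.0007]), 'force': array([ 0.1454, -0.1781,  0.5928]), 'torque': array([ 0.0508, -0.011 ,  0.0164]), 'gripper_width': 0.0856077203788163}
```

View pics/scene0.png

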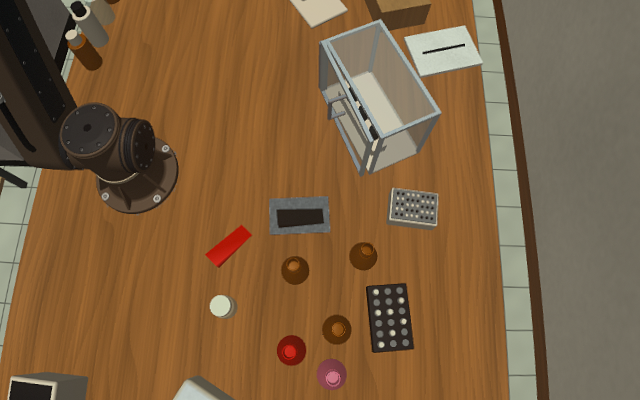

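View pics/top0.png

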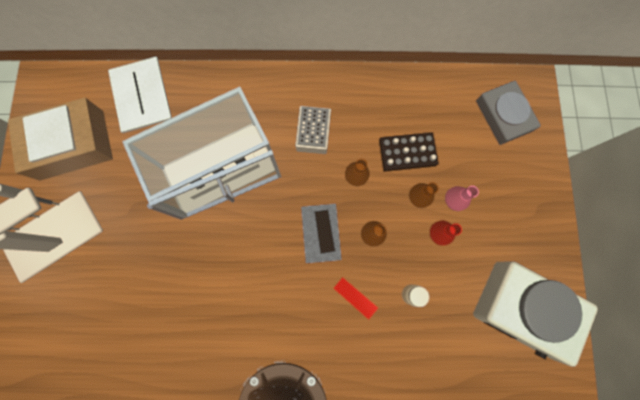

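View pics/wrist0.png

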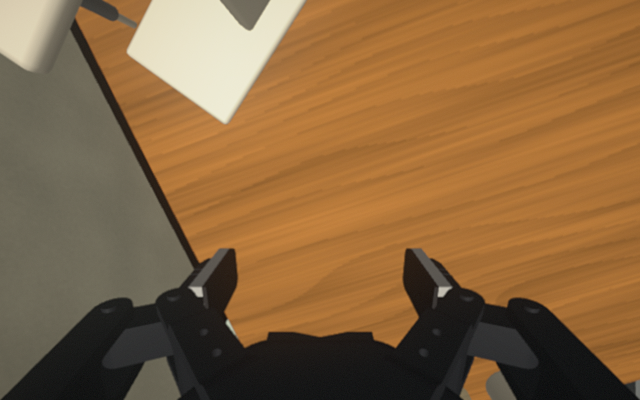

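Candidates, by top0 pixel:
- **Flasks:** amber at (357,173), (422,195) and (374,233). These are the ones to use. The pink (459,197) and red (443,232) are look-alikes.
- **Wedge:** black on the mat at (325,231) is the one to use. The red one at (355,298) is a decoy.
- **Cabinet:** at (200,150), with the handle near (227,190).

I'll check these choices in close crops.

Run:
```python
import cv2,numpy as np
a=cv2.imread('pics/top0.png');b=cv2.imread('pics/scene0.png')
cv2.imwrite('pics/c1.png',cv2.resize(a[80:230,110:300],None,fx=4,fy=4,interpolation=cv2.INTER_CUBIC))
cv2.imwrite('pics/c2.png',cv2.resize(a[95:325,290:490],None,fx=2.6,fy=2.6,interpolation=cv2.INTER_CUBIC))
cv2.imwrite('pics/c3.png',cv2.resize(b[10:190,305:455],None,fx=3.3,fy=3.3,interpolation=cv2.INTER_CUBIC))
```

```text
(no output)
```

View pics/c1.png

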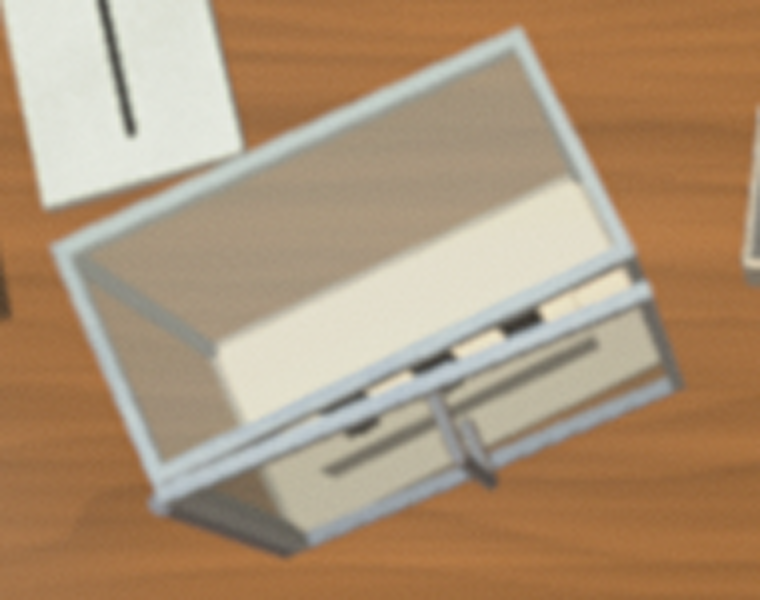

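View pics/c2.png

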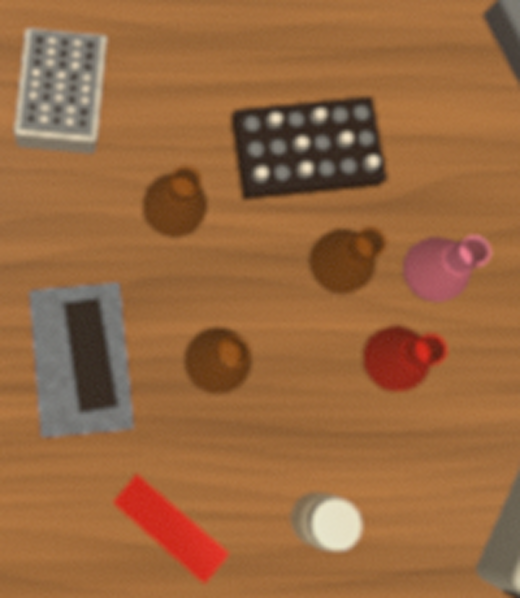

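View pics/c3.png

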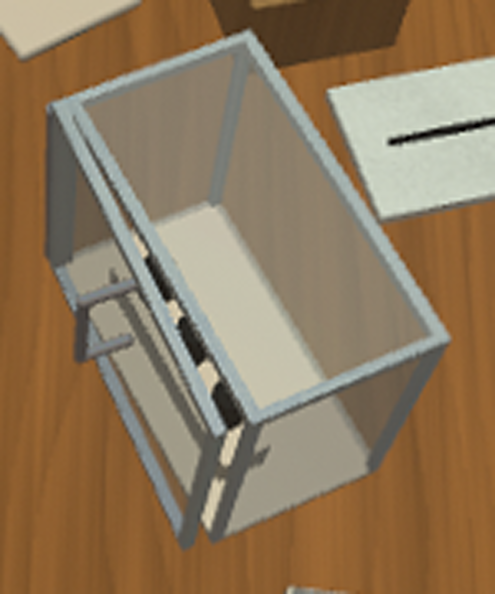

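Run:
```python
from h import *
from scipy.optimize import least_squares
np.set_printoptions(precision=4,suppress=True)
T=load('top0');S=load('scene0')
a=cv2.imread('pics/top0.png');b=cv2.imread('pics/scene0.png')
pt=lambda x,y:(110+x/4-.4,80+y/4-.4)
ps=lambda x,y:(305+x/3.3-.35,10+y/3.3-.35)
cor=np.array([[.08,.15],[.08,-.15],[-.08,-.15],[-.08,.15]])
tp=[pt(55,247),pt(520,30),pt(634,255),pt(155,480)]
sp=[ps(250,31),ps(447,338),ps(255,420),ps(75,102)]
def f(p,full=False):
    c,s=np.cos(p[2]),np.sin(p[2]);W=cor@np.array([[c,s],[-s,c]])+p[:2]
    W=np.c_[W,np.full(4,.225)]
    return np.r_[(proj(T,W)-tp),(proj(S,W)-sp)].ravel()
r=least_squares(f,[.7,.2,.4]);print(r.x,r.fun.reshape(-1,2))
def cw(x,y,z=0):
    c,s=np.cos(r.x[2]),np.sin(r.x[2]);return np.array([r.x[0]+c*x-s*y,r.x[1]+s*x+c*y,z])
hinge=cw(-.085,.15);print('hinge',hinge,'rackmid',cw(-.03,0,.042))
# door tip top: 
for nm,c,p in(('t',T,pt(650,290)),('s',S,ps(222,432))):
    q=onz(c,*p,.225);d=q-hinge;print(nm,q,np.hypot(*d[:2]),'door angle',r.x[2]-np.pi/2-np.arctan2(d[1],d[0]))
hs=[];
# amber mask blobs
for nm,im in(('t',a),('s',b)):
    hsv=cv2.cvtColor(im,cv2.COLOR_BGR2HSV)
    m=((hsv[...,2]<135)&(hsv[...,1]>190)&(hsv[...,0]<20)&(hsv[...,0]>3)).astype(np.uint8)
    n,l,stt,ce=cv2.connectedComponentsWithStats(m)
    for i in range(1,n):
        if 200<stt[i,4]<1500: print(nm,stt[i],ce[i])
def mk(im,x,y,w=44,k=9): return cv2.resize(im[y-w//2:y+w//2,x-w//2:x+w//2],None,fx=k,fy=k,interpolation=cv2.INTER_CUBIC)
cv2.imwrite('pics/f.png',cv2.resize(np.vstack([np.hstack([mk(a,357,173),mk(a,422,195),mk(a,374,233)]),np.hstack([mk(b,363,255),mk(b,337,329),mk(b,295,270)])]),(792,528)))
```

```text
[0.6508 0.1932 0.4746] [[-1.4943 -1.6737]
 [ 0.1219 -1.6831]
 [ 0.5716 -1.0874]
 [-0.7277  0.7009]
 [ 0.3024 -0.1949]
 [ 1.0727  0.8862]
 [-1.3148  1.6378]
 [-3.4888 -1.0344]]
hinge [0.5066 0.2877 0.    ] rackmid [0.6241 0.1795 0.042 ]
t [0.6245 0.0147 0.225 ] 0.2974274540308084 door angle 0.06716115826601188
s [0.6285 0.0173 0.225 ] 0.29667141939762376 door angle 0.05105634696292305
t [346 160  23  26 331] [357.284  173.5801]
t [410 183  28  24 417] [422.4173 194.6331]
t [362 222  24  23 331] [373.3051 233.864 ]
s [ 67  34  35  37 581] [86.9105 54.3305]
s [349 242  28  28 604] [362.9354 255.7798]
s [281 256  28  29 557] [294.9228 270.5404]
s [322 315  29  29 596] [336.1208 329.2483]
s [277 335  29  31 490] [292.198  349.3041]
```

View pics/f.png

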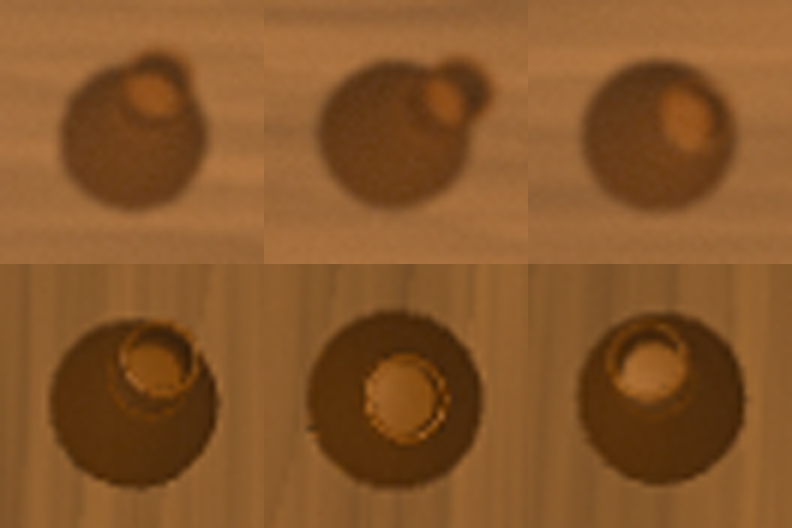

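Run:
```python
from h import *
np.set_printoptions(precision=4,suppress=True)
T=load('top0');S=load('scene0')
rim=[(367.3,248.3),(338.3,329.2),(292.8,263.4)]
bas=[(363.1,255.9),(336.5,329.4),(295,270.5)]
tb=[(357-22+135/6-.4,173-22+138/6-.4),(422-22+(395-264)/6-.4,195-22+136/6-.4),(374-22+(660-528)/6-.4,233-22+136/6-.4)]
tr=[(357-22+162/6-.4,173-22+84/6-.4),(422-22+(463-264)/6-.4,195-22+88/6-.4),(374-22+(696-528)/6-.4,233-22+112/6-.4)]
for i in range(3):
    print('flask',i,'S rim',onz(S,*rim[i],.11)[:2],'S base',onz(S,*bas[i],.004)[:2],'T base',onz(T,*tb[i],.004)[:2],'T rim',onz(T,*tr[i],.11)[:2])
# wedge black mask in both
for nm,c,roi in(('top0',T,(200,265,300,345)),('scene0',S,(195,240,265,335))):
    im=cv2.imread('pics/'+nm+'.png');y0,y1,x0,x1=roi
    g=cv2.cvtColor(im,cv2.COLOR_BGR2GRAY)[y0:y1,x0:x1]
    m=(g<50).astype(np.uint8);cn=max(cv2.findContours(m,0,2)[0],key=cv2.contourArea)
    bx=cv2.boxPoints(cv2.minAreaRect(cn))+[x0,y0]
    print(nm,bx); print(np.array([onz(c,*p,.003) for p in bx])[:,:2])
    cv2.imwrite('pics/w_'+nm+'.png',cv2.resize(im[y0:y1,x0:x1],None,fx=6,fy=6,interpolation=cv2.INTER_CUBIC))
# handle: T c1 bar top end (493,484)->?, 
q=get_state();print(R.from_quat(q['tcp_rot']).as_matrix())
```

```text
flask 0 S rim [ 0.6326 -0.2047] S base [ 0.6344 -0.2039] T base [ 0.632  -0.2074] T rim [ 0.6288 -0.2065]
flask 1 S rim [ 0.5697 -0.3902] S base [ 0.5708 -0.3904] T base [ 0.5684 -0.3928] T rim [ 0.5687 -0.3913]
flask 2 S rim [ 0.4604 -0.2472] S base [ 0.4604 -0.2488] T base [ 0.4585 -0.2507] T rim [ 0.4591 -0.2486]
top0 [[314.6894 212.3984]
 [326.343  210.3891]
 [333.0751 249.4353]
 [321.4215 251.4446]]
[[ 0.5178 -0.0842]
 [ 0.5237 -0.1175]
 [ 0.4133 -0.1359]
 [ 0.4078 -0.1033]]
scene0 [[276.505  210.0495]
 [321.3564 205.5644]
 [323.0792 222.7921]
 [278.2277 227.2772]]
[[ 0.4017 -0.0895]
 [ 0.5212 -0.0719]
 [ 0.5275 -0.1194]
 [ 0.4096 -0.1367]]
[[ 0.9458 -0.3249 -0.0003]
 [-0.3249 -0.9458 -0.0013]
 [ 0.0001  0.0013 -1.    ]]
```

View pics/w_scene0.png

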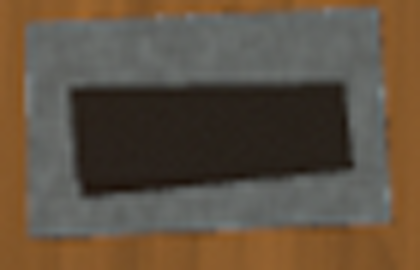

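View pics/w_top0.png

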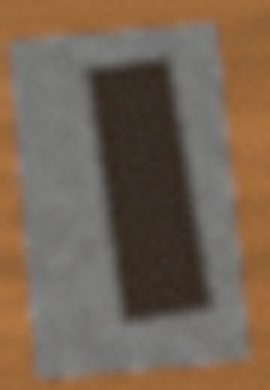

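```bash
cat >> h.py <<'E'
from scipy.linalg import logm,expm
np.set_printoptions(precision=4,suppress=True)
CAB=np.array([.6508,.1932,.4746]); 
def cw(x,y,z=0):
    c,s=np.cos(CAB[2]),np.sin(CAB[2]);return np.array([CAB[0]+c*x-s*y,CAB[1]+s*x+c*y,z])
HINGE=cw(-.085,.15)
def Rt(phi,t=0):
    f=np.array([np.cos(phi),np.sin(phi),0]);u=np.array([0,0,1.])
    return np.c_[np.cos(t)*f+np.sin(t)*u,[np.sin(phi),-np.cos(phi),0],np.sin(t)*f-np.cos(t)*u]
def dpt(th,r,n,z):  # point on the door: r along, n outwards
    a=CAB[2]-np.pi/2-th; b=CAB[2]+np.pi-th
    return np.array([HINGE[0]+r*np.cos(a)+n*np.cos(b),HINGE[1]+r*np.sin(a)+n*np.sin(b),z])
def M(p,Rm):
    A=np.eye(4);A[:3,:3]=Rm;A[:3,3]=p;return A
def cur():
    s=get_state();return M(s['ee_pos'],R.from_quat(s['tcp_rot']).as_matrix())
def plan(p,Rm,N,frm=None):
    A=cur() if frm is None else frm; B=M(p,Rm); D=np.linalg.inv(A)@B
    w=R.from_matrix(D[:3,:3]).as_rotvec()
    E=expm(np.real(logm(D))/N); wr=R.from_matrix(E[:3,:3]).as_rotvec()
    print('N',N,'row: mm',np.round(E[:3,3]*1000,2),'turn',np.round(wr,4),'deg/row',round(np.degrees(np.linalg.norm(wr)),1))
    return B
E
python3 - <<'E'
from h import *
T=load('top0');S=load('scene0')
th=.06
for z in(.21,.13): 
    P=dpt(th,.16,.044,z); a=proj(T,P)[0];b=proj(S,P)[0]
    print(P,'c1',(a-[110,80])*4,'c3',(b-[305,10])*3.3)
B=plan(dpt(th,.16,.044,.33),Rt(CAB[2]-th),14)
# mat
c=[onz(S,265+x/6,195+y/6,.003)for x,y in((25,22),(378,8),(392,222),(30,236))]
c2=[onz(T,300+x/6,200+y/6,.003)for x,y in((12,42),(215,24),(247,357),(38,378))]
print(np.mean(c,0),np.mean(c2,0),c,c2)
E
```

```text
[0.5308 0.1236 0.21  ] c1 [456.2592 452.8284] c3 [ 81.3485 300.5487]
[0.5308 0.1236 0.13  ] c1 [487.2202 478.2699] c3 [ 78.1303 355.4589]
N 14 row: mm [22.21 37.95 -7.08] turn [ 0.0001  0.     -0.0532] deg/row 3.1
[ 0.4636 -0.1009  0.003 ] [ 0.4593 -0.1031  0.003 ] [array([ 0.3796, -0.0584,  0.003 ]), array([ 0.5381, -0.0451,  0.003 ]), array([ 0.5475, -0.1436,  0.003 ]), array([ 0.3892, -0.1566,  0.003 ])] [array([ 0.5333, -0.048 ,  0.003 ]), array([ 0.5422, -0.1447,  0.003 ]), array([ 0.3856, -0.1583,  0.003 ]), array([ 0.376 , -0.0614,  0.003 ])]
```

```bash
python3 -m crank '0 0 -40 0 0 0 -1; 0 0 -40 0 0 0 -1; 22 38 -1.5 0 0 -0.0533 -1; 22 38 -1.5 0 0 -0.0533 -1; 22 38 -1.5 0 0 -0.0533 -1; 22 38 -1.5 0 0 -0.0533 -1; 22 38 -1.5 0 0 -0.0533 -1; 22 38 -1.5 0 0 -0.0533 -1; 22 38 -1.5 0 0 -0.0533 -1; 22 38 -1.5 0 0 -0.0533 -1; 22 38 -1.5 0 0 -0.0533 -1; 22 38 -1.5 0 0 -0.0533 -1; 22 38 -1.5 0 0 -0.0533 -1; 22 38 -1.5 0 0 -0.0533 -1; 22 38 -1.5 0 0 -0.0533 -1; 22 38 -1.5 0 0 -0.0533 -1; 0 0 0 0 0 0 -1'
python3 - <<'E'
from h import *
W=snap('wrist','w1');s=get_state();print(s['clock'],s['qpos'],s['ee_pos'])
for z in(.21,.13):print(proj(W,dpt(.06,.16,.044,z)))
plan(dpt(.06,.16,.044,.178),Rt(CAB[2]-.06),4)
E
```

```text
clock: 2.28
ee_pos: [0.5296, 0.1215, 0.3313]
tcp_rot: [0.979, 0.205, -0.001, 0.0]
force: [0.4, 0.2, -0.8]
gripper_width: 0.0854
2.325 [ 0.5884  0.0902 -0.1122 -0.0002 -1.3701  1.395 ] [0.5287 0.1223 0.3315]
[[318.9407 195.1549]]
[[319.1007 178.7331]]
N 4 row: mm [ 0.65 -0.09 38.37] turn [ 0.      0.0004 -0.0005] deg/row 0.0
```

View pics/w1.png

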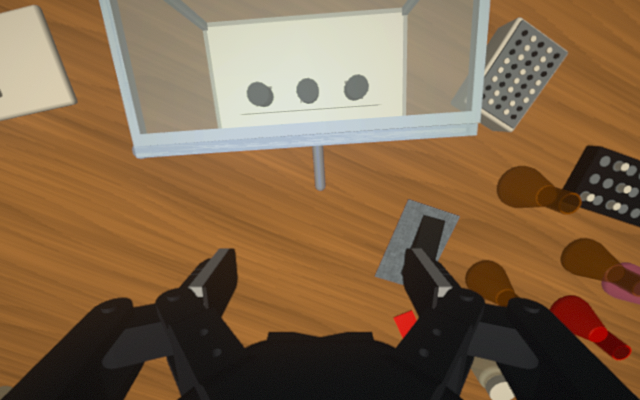

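Run:
```python
from h import *
W=load('w1');im=cv2.imread('pics/w1.png')
for x,y in((-.08,.15),(-.08,-.15)):print('roof',proj(W,cw(x,y,.225)))
for th in(0.,.03,.06):print(th,'door out',proj(W,[dpt(th,0,.004,.225),dpt(th,.298,.004,.225),dpt(th,.16,.044,.21),dpt(th,.16,.049,.21)]).round(1).tolist())
for y in(-.065,0,.065):print('stop',proj(W,cw(-.03,y,.084)))
cv2.imwrite('pics/w1c.png',cv2.resize(im[110:210,125:525],None,fx=2,fy=4,interpolation=cv2.INTER_CUBIC))
```

```text
roof [[134.7024 145.4529]]
roof [[481.9684 123.3746]]
0.0 door out [[137.2, 155.8], [478.6, 134.3], [321.4, 185.4], [321.7, 190.4]]
0.03 door out [[137.0, 155.8], [477.4, 144.9], [320.2, 190.3], [320.4, 195.3]]
0.06 door out [[136.9, 155.8], [475.9, 155.2], [318.9, 195.2], [319.0, 200.1]]
stop [[358.8232  86.2303]]
stop [[308.4731  89.5235]]
stop [[258.4367  92.8775]]
```

View pics/w1c.png

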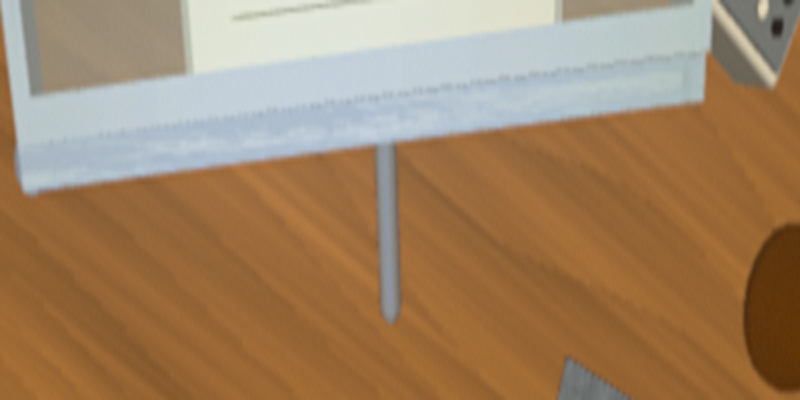

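Run:
```python
from h import *
B=plan(dpt(0,.16,.044,.178),Rt(CAB[2]),4)
B2=plan(dpt(1.95,.16,.044,.178),Rt(CAB[2]-1.95),40,frm=B)
```

```text
N 4 row: mm [ 3.05  0.57 38.36] turn [ 0.      0.0004 -0.0155] deg/row 0.9
N 40 row: mm [-7.74 -2.33  0.  ] turn [0.     0.     0.0488] deg/row 2.8
```

```bash
python3 -m crank '3 0.6 0 0 0 -0.0155 -1; 3 0.6 38 0 0 -0.0155 -1; 3 0.6 38 0 0 -0.0155 -1; 3 0.6 38 0 0 -0.0155 -1; 0 0 38.5 0 0 0 -1; 0 0 0 0 0 0 0.3;0 0 0 0 0 0 1;0 0 0 0 0 0 1;0 0 0 0 0 0 1;0 0 0 0 0 0 1;0 0 0 0 0 0 1;0 0 0 0 0 0 1'
python3 - <<'E'
from h import *
B=M(dpt(0,.16,.044,.178),Rt(CAB[2]));A=cur();print(np.linalg.inv(B)@A)
E
```

```text
clock: 3.82
ee_pos: [0.541, 0.1263, 0.1812]
tcp_rot: [0.972, 0.237, 0.001, 0.0]
force: [0.7, -1.1, 6.7]
gripper_width: 0.0084
[[ 1.      0.0031  0.0022  0.0008]
 [-0.0031  1.      0.0006 -0.0007]
 [-0.0022 -0.0006  1.     -0.0032]
 [ 0.      0.      0.      1.    ]]
```

```bash
python3 -m crank '-4 -1.2 0 0 0 0.025 1;-7.74 -2.33 0 0 0 0.0488 1;-7.74 -2.33 0 0 0 0.0488 1;-7.74 -2.33 0 0 0 0.0488 1;-7.74 -2.33 0 0 0 0.0488 1;-7.74 -2.33 0 0 0 0.0488 1;-7.74 -2.33 0 0 0 0.0488 1;-7.74 -2.33 0 0 0 0.0488 1;-7.74 -2.33 0 0 0 0.0488 1;-7.74 -2.33 0 0 0 0.0488 1;-7.74 -2.33 0 0 0 0.0488 1;-7.74 -2.33 0 0 0 0.0488 1;-7.74 -2.33 0 0 0 0.0488 1;-7.74 -2.33 0 0 0 0.0488 1;-7.74 -2.33 0 0 0 0.0488 1;-7.74 -2.33 0 0 0 0.0488 1;-7.74 -2.33 0 0 0 0.0488 1;-7.74 -2.33 0 0 0 0.0488 1;-7.74 -2.33 0 0 0 0.0488 1;-7.74 -2.33 0 0 0 0.0488 1'
python3 - <<'E'
from h import *
th=19.5*.0488;B=M(dpt(th,.16,.044,.178),Rt(CAB[2]-th));A=cur();print(np.linalg.inv(B)@A);s=get_state();print(s['qpos'],s['force'],s['torque'])
E
```

```text
clock: 6.32
ee_pos: [0.394, 0.1654, 0.1811]
tcp_rot: [0.972, -0.236, 0.001, 0.0]
force: [0.3, -6.2, 10.1]
gripper_width: 0.0088
[[ 1.      0.0008  0.0018  0.0001]
 [-0.0008  1.      0.0005  0.0004]
 [-0.0018 -0.0005  1.     -0.0031]
 [ 0.      0.      0.      1.    ]]
[ 0.8649 -0.0191 -0.5791  0.0023 -1.0109  0.2285] [ 0.2553 -6.2051 10.1061] [-2.2327  0.0536  0.0207]
```

```bash
python3 -m crank '-7.74 -2.33 0 0 0 0.0488 1;-7.74 -2.33 0 0 0 0.0488 1;-7.74 -2.33 0 0 0 0.0488 1;-7.74 -2.33 0 0 0 0.0488 1;-7.74 -2.33 0 0 0 0.0488 1;-7.74 -2.33 0 0 0 0.0488 1;-7.74 -2.33 0 0 0 0.0488 1;-7.74 -2.33 0 0 0 0.0488 1;-7.74 -2.33 0 0 0 0.0488 1;-7.74 -2.33 0 0 0 0.0488 1;-7.74 -2.33 0 0 0 0.0488 1;-7.74 -2.33 0 0 0 0.0488 1;-7.74 -2.33 0 0 0 0.0488 1;-7.74 -2.33 0 0 0 0.0488 1;-7.74 -2.33 0 0 0 0.0488 1;-7.74 -2.33 0 0 0 0.0488 1;-7.74 -2.33 0 0 0 0.0488 1;-7.74 -2.33 0 0 0 0.0488 1;-7.74 -2.33 0 0 0 0.0488 1;-7.74 -2.33 0 0 0 0.0488 1'
python3 - <<'E'
from h import *
th=39.5*.0488;B=M(dpt(th,.16,.044,.178),Rt(CAB[2]-th));A=cur();print(np.linalg.inv(B)@A);s=get_state();print(s['qpos'],s['force'],s['torque'])
T=snap('top','t2');S=snap('scene','s2')
E
```

```text
clock: 8.82
ee_pos: [0.3414, 0.3126, 0.1811]
tcp_rot: [0.748, -0.664, -0.0, 0.0]
force: [-6.8, -4.2, 13.3]
gripper_width: 0.0087
[[ 1.      0.0005 -0.0002 -0.0001]
 [-0.0005  1.      0.0003  0.0012]
 [ 0.0002 -0.0003  1.     -0.0031]
 [ 0.      0.      0.      1.    ]]
[ 1.1683  0.0466 -0.5109 -0.0004 -1.0134 -1.0497] [-6.7944 -4.2121 13.3088] [-1.5247  2.5699 -0.0885]
```

View pics/s2.png

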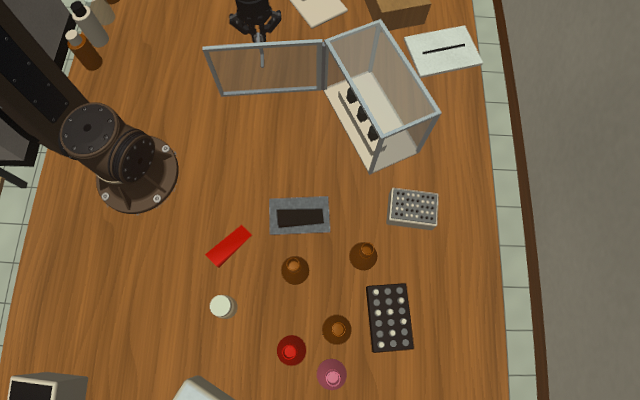

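View pics/t2.png

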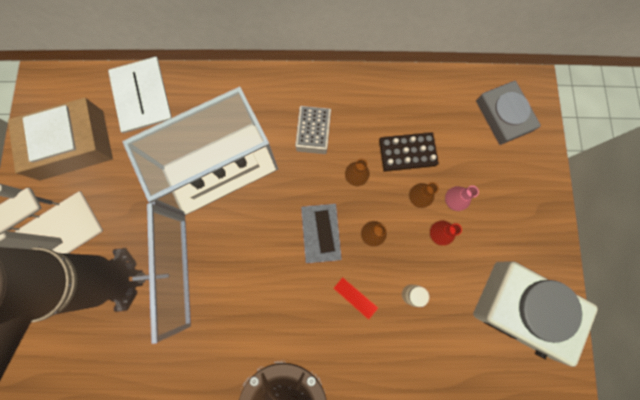

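Run:
```python
from h import *
A=cur();A[2,3]+=.09
p=np.array([.4457,-.111,.12])
B=plan(p,Rt(.148-np.pi),12,frm=A)
for i in(0,3,6,9,12):
    D=np.linalg.inv(A)@B;E=expm(np.real(logm(D))*i/12);print((A@E)[:3,3])
```

```text
N 12 row: mm [ 27.27 -29.69  12.56] turn [0.0001 0.0001 0.1285] deg/row 7.4
[0.3416 0.3138 0.2711]
[0.4294 0.2317 0.2333]
[0.4799 0.1226 0.1955]
[0.4856 0.0025 0.1577]
[ 0.4457 -0.111   0.12  ]
```

```bash
python3 -m crank '0 0 0 0 0 0 -1;0 0 0 0 0 0 -1;0 0 -20 0 0 0 -1;0 0 -35 0 0 0 -1;0 0 -35 0 0 0 -1;27 -30 0 0 0 0.1285 -1;27 -30 0 0 0 0.1285 -1;27 -30 0 0 0 0.1285 -1;27 -30 0 0 0 0.1285 -1;27 -30 0 0 0 0.1285 -1;27 -30 21.5 0 0 0.1285 -1;27 -30 21.5 0 0 0.1285 -1;27 -30 21.5 0 0 0.1285 -1;27 -30 21.5 0 0 0.1285 -1;27 -30 21.5 0 0 0.1285 -1;27 -30 21.5 0 0 0.1285 -1;27 -30 21.5 0 0 0.1285 -1;0 0 0 0 0 0 -1'
python3 - <<'E'
from h import *
W=snap('wrist','w3');s=get_state();print(s['qpos'])
yaw=.148;c=np.array([.4655,-.108])
def wl(x,y,z): return np.array([c[0]+np.cos(yaw)*x-np.sin(yaw)*y,c[1]+np.sin(yaw)*x+np.cos(yaw)*y,z+.003])
print(proj(W,[wl(-.06,.02,.04),wl(-.06,-.02,.04),wl(.06,-.02,.004),wl(.06,.02,.004)]).round(1).tolist())
plan(np.array([.4457,-.111,.008]),Rt(.148-np.pi),4)
E
```

```text
clock: 11.18
ee_pos: [0.448, -0.1135, 0.1175]
tcp_rot: [-0.072, 0.997, 0.0, -0.002]
force: [0.1, 0.5, 0.4]
gripper_width: 0.0853
[ 0.1811  0.1212 -0.5941  0.     -0.8573 -1.605 ]
[[348.4, 159.8], [296.2, 160.0], [302.3, 275.0], [342.0, 274.9]]
N 4 row: mm [ 0.9   0.56 27.66] turn [-0.     -0.0004 -0.0003] deg/row 0.0
```

View pics/w3.png

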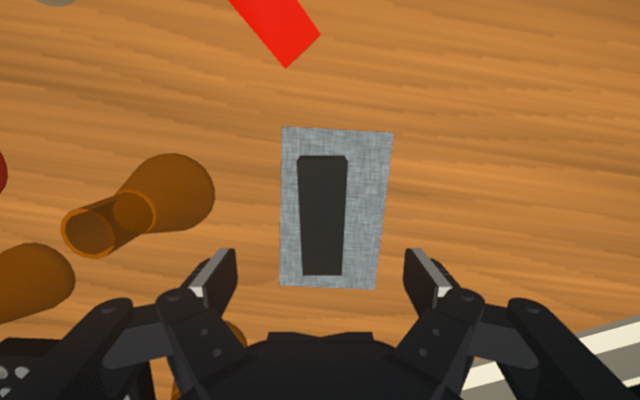

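```bash
python3 -m crank '0.9 0.6 27.5 0 0 0 -1;0.9 0.6 27.5 0 0 0 -1;0.9 0.6 27.5 0 0 0 -1;0.9 0.6 27 0 0 0 -1;0 0 0 0 0 0 1;0 0 0 0 0 0 1;0 0 0 0 0 0 1;0 0 0 0 0 0 1;0 0 0 0 0 0 1;0 0 -30 0 0 0 1;0 0 -30 0 0 0 1'
python3 - <<'E'
from h import *
T=snap('top','t4');S=snap('scene','s4')
for r in(.15,.298):
  for th in(1.2,1.4,1.6,1.8):print(r,th,proj(S,dpt(th,r,0,.225)).round(),proj(T,dpt(th,r,0,.225)).round())
A=cur();print(A)
E
```

```text
clock: 12.6
ee_pos: [0.4464, -0.1097, 0.0709]
tcp_rot: [-0.074, 0.997, 0.0, -0.0]
force: [0.5, -0.0, -3.8]
gripper_width: 0.0387
0.15 1.2 [[279.  77.]] [[196. 247.]]
0.15 1.4 [[271.  69.]] [[185. 257.]]
0.15 1.6 [[265.  60.]] [[173. 264.]]
0.15 1.8 [[262.  50.]] [[159. 269.]]
0.298 1.2 [[232. 117.]] [[245. 294.]]
0.298 1.4 [[217. 100.]] [[224. 313.]]
0.298 1.6 [[207.  81.]] [[199. 329.]]
0.298 1.8 [[202.  61.]] [[171. 339.]]
[[-0.9888 -0.1488  0.0065  0.449 ]
 [-0.1488  0.9889  0.0009 -0.1094]
 [-0.0065 -0.0001 -1.      0.0731]
 [ 0.      0.      0.      1.    ]]
```

View pics/s4.png

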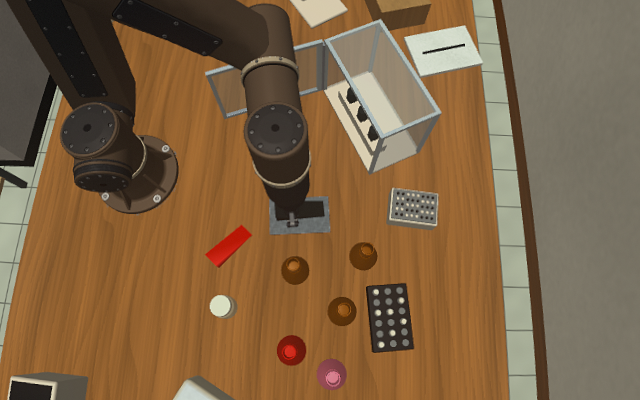

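Run:
```python
from h import *
th=1.75;A=cur()
phi=CAB[2]+np.pi-th-np.pi
P1=dpt(th,.13,-.0687-.06,.04);B=plan(P1,Rt(phi),10,frm=A)
P2=dpt(th,.13,-.0687,.009);print(P1,P2,np.hypot(*P2[:2]),phi)
D=np.linalg.inv(A)@B
for i in(0,3,6,8,10):print((A@expm(np.real(logm(D))*i/10))[:3,3])
```

```text
N 10 row: mm [-19.3   18.82   3.36] turn [-0.0006  0.0005 -0.1717] deg/row 9.8
[0.4197 0.1268 0.04  ] [0.4023 0.1842 0.009 ] 0.44244769669269574 -1.2753999999999999
[ 0.449  -0.1094  0.0731]
[ 0.4859 -0.0382  0.0634]
[0.4828 0.0418 0.0534]
[0.4587 0.0898 0.0467]
[0.4197 0.1268 0.04  ]
```

```bash
python3 -m crank '-19.3 18.8 3.4 0 0 -0.1717 1;-19.3 18.8 3.4 0 0 -0.1717 1;-19.3 18.8 3.4 0 0 -0.1717 1;-19.3 18.8 3.4 0 0 -0.1717 1;-19.3 18.8 3.4 0 0 -0.1717 1;-19.3 18.8 3.4 0 0 -0.1717 1;-19.3 18.8 3.4 0 0 -0.1717 1;-19.3 18.8 3.4 0 0 -0.1717 1;-19.3 18.8 3.4 0 0 -0.1717 1;-19.3 18.8 3.4 0 0 -0.1717 1;0 0 10 0 0 0 1;0 0 10 0 0 0 1;0 0 5 0 0 0 1'
python3 - <<'E'
from h import *
T=snap('top','t5');S=snap('scene','s5');W=snap('wrist','w5')
s=get_state();print(s['qpos'],s['force'],s['ee_pos'])
plan(dpt(1.75,.13,-.0687,.0105),Rt(-1.2754),8)
E
```

```text
clock: 14.32
ee_pos: [0.4176, 0.1257, 0.0098]
tcp_rot: [0.803, -0.596, -0.0, 0.001]
force: [-0.4, -0.7, -4.2]
gripper_width: 0.0388
[ 0.7477  0.2569 -0.7713  0.0001 -0.5437 -0.4542] [ 0.1892 -0.6508 -3.6537] [0.4177 0.1258 0.0103]
N 8 row: mm [-7.55 -0.27 -0.02] turn [ 0.0001 -0.0001 -0.0002] deg/row 0.0
```

View pics/s5.png

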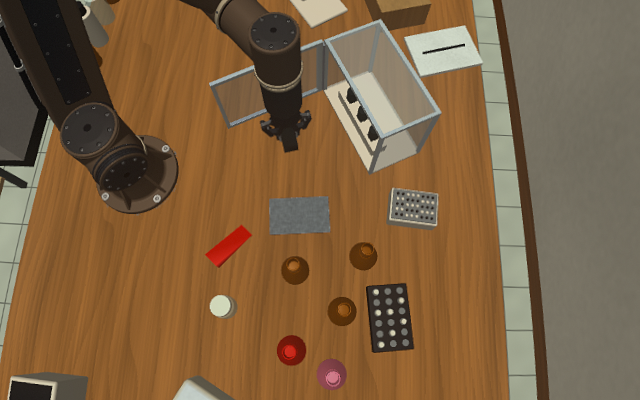

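View pics/w5.png

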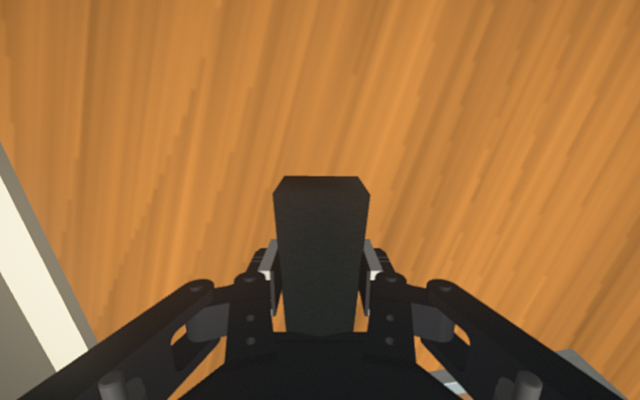

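```bash
python3 -m crank '-5 -0.2 1 0 0 0 1;-5 -0.2 1 0 0 0 1;-5 -0.2 0.5 0 0 0 1;-5 -0.2 0 0 0 0 1;-5 -0.2 0 0 0 0 1;-5 -0.2 0 0 0 0 1;-5 -0.2 0 0 0 0 1;-5 -0.2 0 0 0 0 1;-5 -0.2 0 0 0 0 1;-5 -0.2 0 0 0 0 1;-5 -0.2 0 0 0 0 1;-5 -0.2 0 0 0 0 1;0 0 0 0 0 0 1'
python3 - <<'E'
from h import *
T=snap('top','t6');S=snap('scene','s6')
s=get_state();print(s['qpos'],s['force'],s['ee_pos'])
for th in(1.6,1.7,1.8):print(th,proj(S,dpt(th,.298,0,.225)).round(1),proj(T,dpt(th,.298,0,.225)).round(1))
cv2.imwrite('pics/s6c.png',cv2.resize(S['frame'][20:170,190:350,::-1],None,fx=4,fy=4))
E
```

```text
clock: 16.1
ee_pos: [0.4002, 0.1799, 0.0084]
tcp_rot: [0.803, -0.596, 0.0, 0.004]
force: [-0.6, -20.0, 19.1]
gripper_width: 0.0389
[ 0.8759  0.267  -0.7635  0.0019 -0.5485 -0.583 ] [ -1.663  -20.1293  17.6955] [0.4002 0.18   0.0084]
1.6 [[207.4  80.9]] [[198.6 328.7]]
1.7 [[204.3  71.1]] [[185.2 334.3]]
1.8 [[202.5  61.2]] [[171.3 338.6]]
```

View pics/s6c.png

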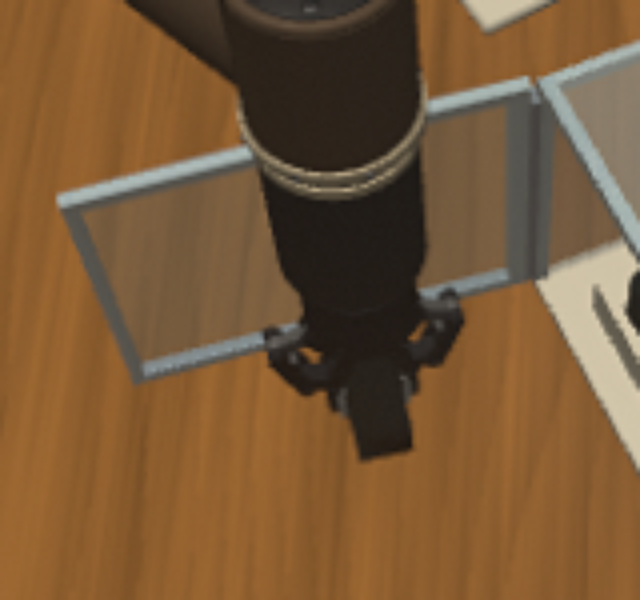

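```bash
python3 -m crank '0 0 0 0 0 0 -0.3;0 0 0 0 0 0 -0.6;0 0 0 0 0 0 -1;0 0 -15 0 0 0 -1;0 0 -40 0 0 0 -1;0 0 -40 0 0 0 -1;20 0 -40 0 0 0 -1;40 0 -40 0 0 0 -1;40 0 -40 0 0 0 -1'
python3 - <<'E'
from h import *
T=snap('top','t7');S=snap('scene','s7');W=snap('wrist','w7')
s=get_state();print(s['qpos'],s['force'],s['ee_pos'])
cv2.imwrite('pics/s7c.png',cv2.resize(S['frame'][20:170,190:350,::-1],None,fx=4,fy=4))
E
```

```text
clock: 17.32
ee_pos: [0.4317, 0.0882, 0.2249]
tcp_rot: [0.804, -0.595, 0.0, -0.001]
force: [1.6, 1.0, -0.7]
gripper_width: 0.0851
[ 0.6506 -0.0356 -0.4849  0.0003 -1.1167 -0.358 ] [-0.7177  0.6577 -1.5164] [0.4329 0.0884 0.2254]
```

View pics/s7c.png

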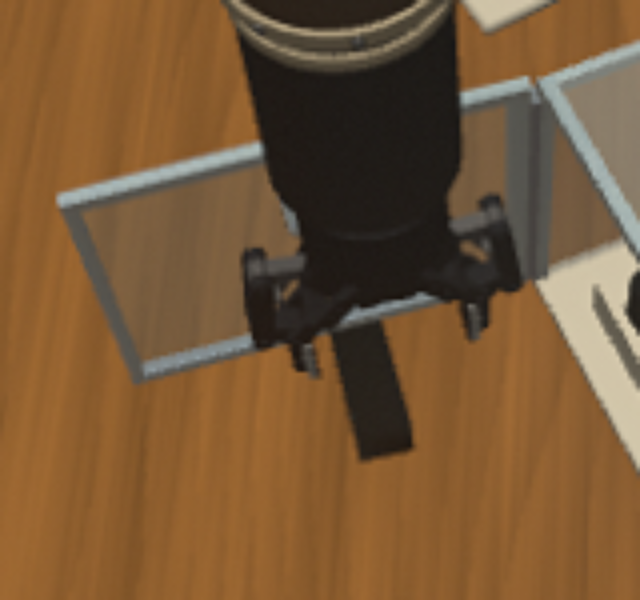

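View pics/w7.png

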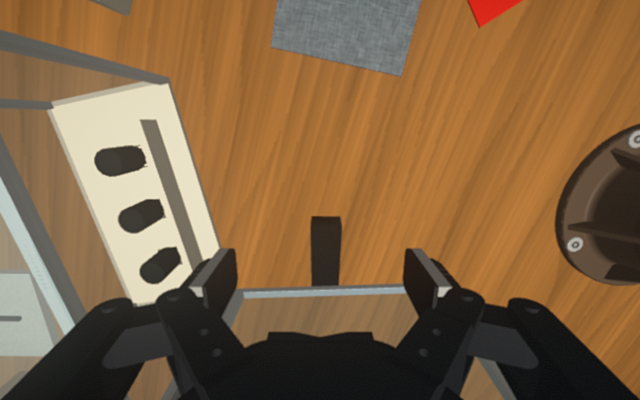

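```bash
cat >> h.py <<'E'
TI=np.pi/4
def gr(p,phi,t=TI,back=0.):  # TCP pose so grasp point is at p
    Rm=Rt(phi,t); return np.array(p)+Rm[:,2]*(.019-back),Rm
def path(A,B,N,k):
    D=np.linalg.inv(A)@B
    for i in k:print(i,(A@expm(np.real(logm(D))*i/N))[:3,3])
E
python3 - <<'E'
from h import *
p,Rm=gr(cw(-.03,-.065,.070),CAB[2],back=.15)
A=cur();B=plan(p,Rm,14);path(A,B,14,(0,4,8,11,14));print(p)
W=load('w7')
for y in(-.065,0,.065):print(proj(W,cw(-.03,y,.084)))
E
```

```text
N 14 row: mm [ 8.15 -3.17  8.53] turn [ 0.0485  0.0405 -0.1181] deg/row 7.7
0 [0.4329 0.0884 0.2254]
4 [0.4618 0.0646 0.1947]
8 [0.5047 0.0555 0.1742]
11 [0.5397 0.0617 0.1659]
14 [0.5714 0.0793 0.1626]
[0.5714 0.0793 0.1626]
[[106.2912 160.6871]]
[[129.1463 219.6425]]
[[149.7156 272.207 ]]
```

```bash
python3 -m crank '8.15 -3.2 8.5 0.0485 0.0405 -0.1181 -0.25;8.15 -3.2 8.5 0.0485 0.0405 -0.1181 -0.25;8.15 -3.2 8.5 0.0485 0.0405 -0.1181 -0.25;8.15 -3.2 8.5 0.0485 0.0405 -0.1181 -0.25;8.15 -3.2 8.5 0.0485 0.0405 -0.1181 -0.25;8.15 -3.2 8.5 0.0485 0.0405 -0.1181 -0.25;8.15 -3.2 8.5 0.0485 0.0405 -0.1181 -0.25;8.15 -3.2 8.5 0.0485 0.0405 -0.1181 -0.25;8.15 -3.2 8.5 0.0485 0.0405 -0.1181 -0.25;8.15 -3.2 8.5 0.0485 0.0405 -0.1181 -0.25;8.15 -3.2 8.5 0.0485 0.0405 -0.1181 -0.25;8.15 -3.2 8.5 0.0485 0.0405 -0.1181 -0.25;8.15 -3.2 8.5 0.0485 0.0405 -0.1181 -0.25;8.15 -3.2 8.5 0.0485 0.0405 -0.1181 -0.25;0 0 0 0 0 0 -0.25'
python3 - <<'E'
from h import *
W=snap('wrist','w8');s=get_state();print(s['qpos'],s['force'])
for y in(-.065,0,.065):print(proj(W,[cw(-.03,y,.084),cw(-.03,y,.042)]))
p,Rm=gr(cw(-.03,-.065,.070),CAB[2]);plan(p,Rm,5)
E
```

```text
clock: 19.35
ee_pos: [0.5758, 0.0406, 0.2]
tcp_rot: [0.932, 0.141, 0.324, -0.08]
force: [0.6, -0.1, 0.5]
gripper_width: 0.0534
[ 0.4158 -0.0644 -0.8537  0.1525 -0.1035  1.3087] [0.2068 0.9335 0.1183]
[[278.2226 185.8652]
 [284.8943 201.0515]]
[[218.7548 195.6939]
 [232.1331 209.7757]]
[[159.4141 205.5259]
 [179.443  218.494 ]]
N 5 row: mm [-1.73 -8.41 37.17] turn [ 0.0122  0.0207 -0.0306] deg/row 2.2
```

View pics/w8.png

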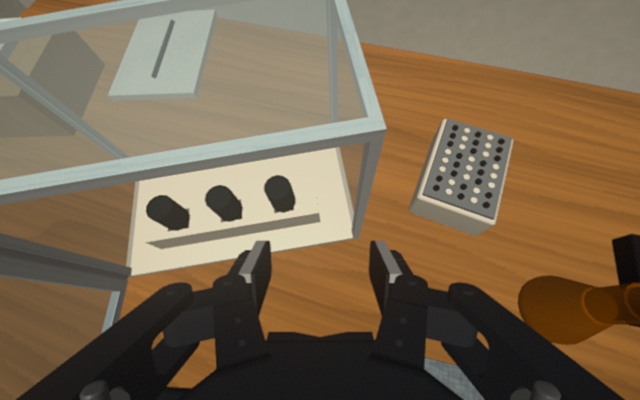

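```bash
cat > kin.py <<'E'
from h import *
from scipy.optimize import least_squares
D=[(1.5281,.3592,.0112,.2191,.638,.2306),(.5884,.0902,-.1122,.5287,.1223,.3315),(.8649,-.0191,-.5791,.394,.1654,.1811),(1.1683,.0466,-.5109,.3414,.3126,.1811),(.1811,.1212,-.5941,.448,-.1135,.1175),(.7477,.2569,-.7713,.4177,.1258,.0103),(.8759,.267,-.7635,.4002,.18,.0084),(.6506,-.0356,-.4849,.4329,.0884,.2254)]
D=np.array(D)
def m(p,q2,q3):
    a,l1,al,l2,be,b=p
    return a+l1*np.sin(q2+al)+l2*np.cos(q2-q3+be), b+l1*np.cos(q2+al)-l2*np.sin(q2-q3+be)
def lat(d): # along & lateral in arm plane
    c,s=np.cos(d[:,0]),np.sin(d[:,0]);return c*d[:,3]+s*d[:,4],-s*d[:,3]+c*d[:,4]
rho,off=lat(D)
E
python3 - <<'E'
from kin import *
print(off)
f=lambda p:np.r_[m(p,D[:,1],D[:,2])[0]-rho,m(p,D[:,1],D[:,2])[1]-D[:,5]]
r=least_squares(f,[0,.4,0,.4,0,.1]);print(r.x,np.abs(f(r.x)).max())
s=get_state();q=s['qpos'];A=cur()
x,z=m(r.x,q[1],q[2]);print(x,z)
c,s_=np.cos(q[0]),np.sin(q[0]);tcp=A[:3,3];print('tcp arm plane',c*tcp[0]+s_*tcp[1],-s_*tcp[0]+c*tcp[1],tcp[2],'toolz',A[:3,2], 'tilt',np.degrees(np.arccos(-A[2,2])))
E
```

```text
[-0.1917 -0.1917 -0.1925 -0.1917 -0.1923 -0.1918 -0.1921 -0.1919]
[-0.0009  0.5974  0.0012  0.4647  0.0028 -0.1687] 0.0017620917731016594
0.28775864469174306 0.09669116593086297
tcp arm plane 0.5429772381416285 -0.19543153694501206 0.2001858099888898 toolz [ 0.581   0.2393 -0.778 ] tilt 38.92647953500246
```

```bash
cat >> kin.py <<'E'
PP=np.array([-0.0009,.5974,.0012,.4647,.0028,-.1687])
def fk(q,L):
    # wrist centre + orientation
    q1,q2,q3,q4,q5,q6=q
    Rb=R.from_euler('z',q1).as_matrix()
    x,z=m(PP,q2,q3); W=Rb@np.array([x,-.1917,z+L])
    pit=q2-q3
    # forearm frame: x' along forearm, y' left
    Rf=Rb@R.from_euler('y',pit).as_matrix()
    Rw=Rf@R.from_euler('x',q4).as_matrix()@R.from_euler('y',-q5).as_matrix()
    zt=Rw[:,0]
    return W,zt,W+L*zt
def ik(P,zt,L):
    W=P-L*zt
    r=np.hypot(W[0],W[1]); q1=np.arctan2(W[1],W[0])+np.arcsin(.1917/r)
    rh=np.sqrt(r*r-.1917**2)
    f=lambda q:np.array(m(PP,q[0],q[1]))-[rh,W[2]-L]
    s=least_squares(f,[.1,-.5]);q2,q3=s.x
    Rf=R.from_euler('z',q1).as_matrix()@R.from_euler('y',q2-q3).as_matrix()
    v=Rf.T@zt  # v=Rx(q4)Ry(-q5) ex = (cos b,  sin q4 sin b, -cos q4 sin b), b=-q5
    b=np.arccos(v[0]); q4=np.arctan2(v[1],-v[2])
    return np.array([q1,q2,q3,q4,-b]),np.abs(s.fun).max()
E
python3 - <<'E'
from kin import *
q=get_state()['qpos'];A=cur()
for L in(.38,.4,.42,.44,.46):
    W,zt,P=fk(q,L);print(L,zt-A[:3,2],P-A[:3,3])
E
```

```text
0.38 [-0.0127  0.0287  0.    ] [-0.019   0.0022 -0.0191]
0.4 [-0.0127  0.0287  0.    ] [-0.0077  0.0075 -0.0146]
0.42 [-0.0127  0.0287  0.    ] [ 0.0037  0.0129 -0.0102]
0.44 [-0.0127  0.0287  0.    ] [ 0.015   0.0183 -0.0058]
0.46 [-0.0127  0.0287  0.    ] [ 0.0264  0.0236 -0.0013]
```

Run:
```python
from kin import *
L=.41
q=get_state()['qpos'];A=cur();print(q,ik(A[:3,3],A[:3,2],L))
for y in(-.065,0,.065):
  for dphi in(0,):
    for t in(30,35,40,45,50):
      for back in(0,.12):
        p,Rm=gr(cw(-.03,y,.07),CAB[2]+dphi,np.radians(t),back)
        s,e=ik(p,Rm[:,2],L);print(y,t,back,s,round(e,4), 'pitch fore',round(s[1]-s[2],3))
```

```text
[ 0.4158 -0.0644 -0.8537  0.1525 -0.1035  1.3087] (array([ 0.4253, -0.0938, -0.8417, -0.15  , -0.1454]), np.float64(1.0127186200747929e-08))
-0.065 30 0 [ 0.4772  0.3382 -0.6791 -0.0433 -0.0299] 0.0 pitch fore 1.017
-0.065 30 0.12 [ 0.4776  0.0809 -0.6882 -0.0055 -0.278 ] 0.0 pitch fore 0.769
-0.065 35 0 [ 0.4774  0.3423 -0.7518 -3.1297 -0.1342] 0.0 pitch fore 1.094
-0.065 35 0.12 [ 0.4779  0.0615 -0.7851 -0.0169 -0.1133] 0.0 pitch fore 0.847
-0.065 40 0 [ 0.4776  0.3604 -0.8219 -3.1353 -0.3096] 0.0 pitch fore 1.182
-0.065 40 0.12 [ 0.4783  0.0592 -0.8813 -3.1065 -0.0678] 0.0 pitch fore 0.94
-0.065 45 0 [ 0.4778  0.3948 -0.8885 -3.1369 -0.4979] 0.0 pitch fore 1.283
-0.065 45 0.12 [ 0.4787  0.0805 -0.9767 -3.1307 -0.2718] 0.0 pitch fore 1.057
-0.065 50 0 [ 0.478   0.4482 -0.9504 -3.1376 -0.7005] 0.0 pitch fore 1.399
-0.065 50 0.12 [ 0.4793  0.1354 -1.0711 -3.1343 -0.5084] 0.0 pitch fore 1.207
0 30 0 [ 0.6283  0.3112 -0.7278 -1.3986 -0.0778] 0.0 pitch fore 1.039
0 30 0.12 [ 0.6542  0.0366 -0.7373 -0.3134 -0.2938] 0.0 pitch fore 0.774
0 35 0 [ 0.6397  0.3154 -0.804  -2.5858 -0.1796] 0.0
[... 572 characters left out ...]
0.0 pitch fore 1.052
0.065 30 0.12 [ 0.8363  0.0078 -0.7673 -0.5458 -0.3478] 0.0 pitch fore 0.775
0.065 35 0 [ 0.8063  0.2987 -0.836  -2.2328 -0.2391] 0.0 pitch fore 1.135
0.065 35 0.12 [ 0.8812 -0.0226 -0.8726 -1.0025 -0.2725] 0.0 pitch fore 0.85
0.065 40 0 [ 0.832   0.3192 -0.9132 -2.5197 -0.3963] 0.0 pitch fore 1.232
0.065 40 0.12 [ 0.9362 -0.0373 -0.9803 -1.6261 -0.2908] 0.0 pitch fore 0.943
0.065 45 0 [ 0.86    0.3604 -0.9885 -2.639  -0.5845] 0.0 pitch fore 1.349
0.065 45 0.12 [ 1.0046 -0.0275 -1.0926 -2.0619 -0.4174] 0.0 pitch fore 1.065
0.065 50 0 [ 0.8901  0.4278 -1.0608 -2.695  -0.798 ] 0.0 pitch fore 1.489
0.065 50 0.12 [ 1.0925  0.0266 -1.2139 -2.2818 -0.6257] 0.0 pitch fore 1.241
```

Run:
```python
from kin import *
L=.41
def show(tag,G,f,t,back):
    p,Rm=gr(G,f+np.pi,-np.radians(t),back)
    s,e=ik(p,Rm[:,2],L); q=s.copy();q[3]=-q[3]
    # q6: tool x direction relative. wrist frame y axis etc
    Rw=R.from_euler('z',q[0]).as_matrix()@R.from_euler('y',q[1]-q[2]).as_matrix()@R.from_euler('x',-q[3]).as_matrix()@R.from_euler('y',-q[4]).as_matrix()
    # at q6=0, tool-down: tool x = heading q1-pi/2 = -y' ; tool z = x'
    x0=-Rw[:,1]; y0=np.cross(Rw[:,0],x0)
    a=np.arctan2(Rm[:,0]@y0,Rm[:,0]@x0) # rotation about tool z
    q6=-a
    print(tag,'f',round(f,2),'t',t,'back',back,'q',q.round(2),'q6',round(q6,2),round(e,4))
for y in(-.065,0,.065):
  for f in(.48,.6,.75,.9,1.05):
    for b in(0,.12):show('st %.3f'%y,cw(-.03,y,.07),f,43,b)
for nm,G in(('F0',(.632,-.206)),('F1',(.605,-.395)),('F2',(.46,-.249))):
  for f in(-.6,-.3,0,.3,.6):
    for z in(.137,.19):show(nm+' %.2f'%z,np.array([*G,z]),f,43,0)
```

```text
st -0.065 f 0.48 t 43 back 0 q [ 0.47  0.38 -0.86 -3.13 -0.42] q6 1.57 0.0
st -0.065 f 0.48 t 43 back 0.12 q [ 0.47  0.07 -0.94 -3.11 -0.19] q6 1.55 0.0
st -0.065 f 0.6 t 43 back 0 q [ 0.39  0.4  -0.82 -2.78 -0.41] q6 1.39 0.0
st -0.065 f 0.6 t 43 back 0.12 q [ 0.34  0.12 -0.88 -2.29 -0.24] q6 0.93 0.0
st -0.065 f 0.75 t 43 back 0 q [ 0.3   0.42 -0.76 -2.34 -0.43] q6 1.16 0.0
st -0.065 f 0.75 t 43 back 0.12 q [ 0.2   0.18 -0.79 -1.76 -0.37] q6 0.63 0.0
st -0.065 f 0.9 t 43 back 0 q [ 0.22  0.45 -0.68 -1.95 -0.48] q6 0.96 0.0
st -0.065 f 0.9 t 43 back 0.12 q [ 0.09  0.25 -0.69 -1.47 -0.52] q6 0.54 0.0
st -0.065 f 1.05 t 43 back 0 q [ 0.16  0.49 -0.59 -1.65 -0.56] q6 0.82 0.0
st -0.065 f 1.05 t 43 back 0.12 q [ 0.02  0.32 -0.58 -1.27 -0.66] q6 0.51 0.0
st 0.000 f 0.48 t 43 back 0 q [ 0.66  0.36 -0.92  2.87 -0.46] q6 1.68 0.0
st 0.000 f 0.48 t 43 back 0.12 q [ 0.71  0.01 -1.    2.41 -0.24] q6 2.11 0.0
st 0.000 f 0.6 t 43 back 0 q [ 0.56  0.37 -0.89 -3.08 -0.44] q6 1.54 0.0
st 0.000 f 0.6 t 43 back 0.12 q [ 0.55  0.05 -0.96 -2.98 -0.19] q6 1.44 0.0
st 0.000 f 0.75 t 43 back 0 q [ 0.46  0
[... 2616 characters left out ...]
 43 back 0 q [ 0.44 -0.06 -1.16  1.53 -0.63] q6 2.3 0.0
F2 0.19 f -0.6 t 43 back 0 q [ 0.44 -0.23 -1.07  1.2  -0.68] q6 2.71 0.0
F2 0.14 f -0.3 t 43 back 0 q [ 0.11 -0.04 -1.14  2.27 -0.36] q6 2.1 0.0
F2 0.19 f -0.3 t 43 back 0 q [ 0.11 -0.2  -1.05  1.53 -0.28] q6 2.87 0.0
F2 0.14 f 0 t 43 back 0 q [-0.26  0.07 -1.03 -2.54 -0.31] q6 1.19 0.0
F2 0.19 f 0 t 43 back 0 q [-0.26 -0.07 -0.96 -1.85 -0.18] q6 0.48 0.0
F2 0.14 f 0.3 t 43 back 0 q [-0.49  0.18 -0.87 -1.69 -0.51] q6 0.78 0.0
F2 0.19 f 0.3 t 43 back 0 q [-0.49  0.07 -0.81 -1.39 -0.52] q6 0.43 0.0
F2 0.14 f 0.6 t 43 back 0 q [-0.61  0.29 -0.7  -1.27 -0.73] q6 0.7 0.0
F2 0.19 f 0.6 t 43 back 0 q [-0.61  0.2  -0.65 -1.13 -0.78] q6 0.51 0.0
```

```bash
cat >> kin.py <<'E'
def clear(y,f,t,gz=.07,ds=0.):
    # body prism; report max z where cab x>-.086 ; and lowest z, right extreme y at x>-.086
    G=cw(-.03-ds,y,gz);Rm=Rt(f+np.pi,-np.radians(t))
    c,s=np.cos(CAB[2]),np.sin(CAB[2]);out=[]
    for a in np.linspace(-.0425,.0425,5):
      for b in np.linspace(-.0425,.0425,5):
        for k in np.arange(.054,.2,.002):
          P=G+Rm@np.array([a,b,-k]);d=P-[CAB[0],CAB[1],0];x=c*d[0]+s*d[1];yy=-s*d[0]+c*d[1]
          if x>-.086: out.append((P[2],yy))
    o=np.array(out);return 'zmax %.3f zmin %.3f ymin %.3f ymax %.3f'%(o[:,0].max(),o[:,0].min(),o[:,1].min(),o[:,1].max())
E
python3 - <<'E'
from kin import *
for y,f in((-.065,.6),(-.065,.75),(0,.75),(0,.9),(.065,.85),(.065,1.)):
  for t in(43,47,51):print(y,f,t,clear(y,f,t))
E
```

```text
-0.065 0.6 43 zmax 0.198 zmin 0.095 ymin -0.115 ymax -0.024
-0.065 0.6 47 zmax 0.186 zmin 0.091 ymin -0.115 ymax -0.024
-0.065 0.6 51 zmax 0.174 zmin 0.087 ymin -0.115 ymax -0.025
-0.065 0.75 43 zmax 0.207 zmin 0.081 ymin -0.125 ymax -0.026
-0.065 0.75 47 zmax 0.192 zmin 0.076 ymin -0.125 ymax -0.027
-0.065 0.75 51 zmax 0.181 zmin 0.071 ymin -0.125 ymax -0.028
0 0.75 43 zmax 0.207 zmin 0.081 ymin -0.060 ymax 0.039
0 0.75 47 zmax 0.192 zmin 0.076 ymin -0.060 ymax 0.038
0 0.75 51 zmax 0.181 zmin 0.071 ymin -0.060 ymax 0.037
0 0.9 43 zmax 0.217 zmin 0.081 ymin -0.072 ymax 0.036
0 0.9 47 zmax 0.203 zmin 0.076 ymin -0.072 ymax 0.034
0 0.9 51 zmax 0.190 zmin 0.071 ymin -0.072 ymax 0.032
0.065 0.85 43 zmax 0.215 zmin 0.081 ymin -0.003 ymax 0.102
0.065 0.85 47 zmax 0.199 zmin 0.076 ymin -0.003 ymax 0.101
0.065 0.85 51 zmax 0.186 zmin 0.071 ymin -0.003 ymax 0.099
0.065 1.0 43 zmax 0.228 zmin 0.081 ymin -0.017 ymax 0.099
0.065 1.0 47 zmax 0.210 zmin 0.076 ymin -0.017 ymax 0.096
0.065 1.0 51 zmax 0.196 zmin 0.071 ymin -0.017 ymax 0.094
```

```bash
cat >> kin.py <<'E'
def show(tag,G,f,t,back,L=.41):
    p,Rm=gr(G,f+np.pi,-np.radians(t),back)
    s,e=ik(p,Rm[:,2],L); q=s.copy();q[3]=-q[3]
    Rw=R.from_euler('z',q[0]).as_matrix()@R.from_euler('y',q[1]-q[2]).as_matrix()@R.from_euler('x',-q[3]).as_matrix()@R.from_euler('y',-q[4]).as_matrix()
    x0=-Rw[:,1]; y0=np.cross(Rw[:,0],x0)
    q6=-np.arctan2(Rm[:,0]@y0,Rm[:,0]@x0)
    print(tag,'f',round(f,2),'t',t,'back',back,'q',q.round(2),'q6',round(q6,2),round(e,4))
E
python3 - <<'E'
from kin import *
for y,f in((-.065,.6),(-.065,.7),(0,.75),(.065,.85),(.065,.9)):
    for b in(0,.06,.12):show('st %.3f'%y,cw(-.03,y,.07),f,50,b)
for nm,G in(('F0',(.632,-.206)),('F1',(.605,-.395)),('F2',(.46,-.249))):
  for f in(0,.2,.4,.6,.8):
    for z in(.137,.19):show(nm+' %.2f'%z,np.array([*G,z]),f,50,0)
for G,f in(((.55,.0,.2),.6),((.5,.0,.25),.6),((.5,0,.3),.6)):
  for t in(0,20,40,50):show(str(G),np.array(G),f,t,0)
E
```

```text
st -0.065 f 0.6 t 50 back 0 q [ 0.37  0.46 -0.9  -2.86 -0.67] q6 1.49 0.0
st -0.065 f 0.6 t 50 back 0.06 q [ 0.34  0.33 -0.95 -2.78 -0.6 ] q6 1.44 0.0
st -0.065 f 0.6 t 50 back 0.12 q [ 0.3   0.19 -0.99 -2.65 -0.51] q6 1.33 0.0
st -0.065 f 0.7 t 50 back 0 q [ 0.3   0.48 -0.85 -2.62 -0.65] q6 1.41 0.0
st -0.065 f 0.7 t 50 back 0.06 q [ 0.24  0.36 -0.89 -2.5  -0.6 ] q6 1.32 0.0
st -0.065 f 0.7 t 50 back 0.12 q [ 0.18  0.23 -0.92 -2.3  -0.54] q6 1.16 0.0
st 0.000 f 0.75 t 50 back 0 q [ 0.43  0.46 -0.91 -2.75 -0.68] q6 1.47 0.0
st 0.000 f 0.75 t 50 back 0.06 q [ 0.39  0.33 -0.96 -2.65 -0.61] q6 1.4 0.0
st 0.000 f 0.75 t 50 back 0.12 q [ 0.33  0.19 -0.98 -2.47 -0.53] q6 1.25 0.0
st 0.065 f 0.85 t 50 back 0 q [ 0.53  0.45 -0.93 -2.76 -0.69] q6 1.48 0.0
st 0.065 f 0.85 t 50 back 0.06 q [ 0.49  0.32 -0.98 -2.66 -0.62] q6 1.41 0.0
st 0.065 f 0.85 t 50 back 0.12 q [ 0.43  0.18 -1.   -2.48 -0.54] q6 1.26 0.0
st 0.065 f 0.9 t 50 back 0 q [ 0.5   0.46 -0.9  -2.64 -0.68] q6 1.44 0.0
st 0.065 f 0.9 t 50 back 0.06 q [ 0.44  0.34 -0.94 -2.52 -0.62] q6 1.35 0.0
st 0.065 f 0.9 t 50 back 0.12 q [ 0.37  
[... 2446 characters left out ...]
.6 t 50 back 0 q [ 0.08  0.05 -0.93 -2.04 -0.44] q6 0.86 0.0
(0.5, 0.0, 0.25) f 0.6 t 0 back 0 q [ 0.39  0.07 -0.36 -0.   -1.14] q6 -1.36 0.0
(0.5, 0.0, 0.25) f 0.6 t 20 back 0 q [ 0.31 -0.11 -0.59 -0.14 -0.75] q6 -1.2 0.0
(0.5, 0.0, 0.25) f 0.6 t 40 back 0 q [ 0.18 -0.18 -0.82 -0.79 -0.38] q6 -0.49 0.0
(0.5, 0.0, 0.25) f 0.6 t 50 back 0 q [ 0.09 -0.15 -0.94 -1.63 -0.38] q6 0.41 0.0
(0.5, 0, 0.3) f 0.6 t 0 back 0 q [ 0.39  0.04 -0.28 -0.   -1.25] q6 -1.36 0.0
(0.5, 0, 0.3) f 0.6 t 20 back 0 q [ 0.31 -0.15 -0.51 -0.13 -0.88] q6 -1.22 0.0
(0.5, 0, 0.3) f 0.6 t 40 back 0 q [ 0.18 -0.25 -0.74 -0.59 -0.5 ] q6 -0.71 0.0
(0.5, 0, 0.3) f 0.6 t 50 back 0 q [ 0.09 -0.24 -0.86 -1.22 -0.41] q6 -0.03 0.0
```

Run:
```python
from kin import *
A=cur();B=plan(np.array([.52,.0,.26]),Rt(-1.0),12);path(A,B,12,(0,4,8,12))
G=np.array([.53,-.0,.24])
for f in(.8,.9,1.0):
  for t in(0,25,50):show('tr',G,f,t,0)
p,Rm=gr(G,.9+np.pi,-np.radians(50));C=plan(p,Rm,14,frm=B);path(B,C,14,(0,4,8,12,14))
```

```text
N 12 row: mm [-1.62  3.9  -6.54] turn [-0.0409 -0.0448  0.1039] deg/row 6.9
0 [0.5757 0.0405 0.2002]
4 [0.5587 0.0203 0.2166]
8 [0.5389 0.0067 0.2363]
12 [0.52 0.   0.26]
tr f 0.8 t 0 back 0 q [ 0.37  0.13 -0.32 -0.   -1.12] q6 -1.14 0.0
tr f 0.8 t 25 back 0 q [ 0.18 -0.01 -0.57 -0.39 -0.7 ] q6 -0.69 0.0
tr f 0.8 t 50 back 0 q [-0.07  0.04 -0.8  -1.47 -0.63] q6 0.52 0.0
tr f 0.9 t 0 back 0 q [ 0.37  0.13 -0.32 -0.   -1.12] q6 -1.04 0.0
tr f 0.9 t 25 back 0 q [ 0.15  0.01 -0.54 -0.44 -0.74] q6 -0.53 0.0
tr f 0.9 t 50 back 0 q [-0.12  0.1  -0.74 -1.36 -0.73] q6 0.54 0.0
tr f 1.0 t 0 back 0 q [ 0.37  0.13 -0.32 -0.   -1.12] q6 -0.94 0.0
tr f 1.0 t 25 back 0 q [ 0.12  0.04 -0.51 -0.48 -0.79] q6 -0.39 0.0
tr f 1.0 t 50 back 0 q [-0.16  0.15 -0.67 -1.28 -0.82] q6 0.55 0.0
N 14 row: mm [ 0.14 -0.99  2.65] turn [ 0.0386 -0.0539  0.0827] deg/row 6.1
0 [0.52 0.   0.26]
4 [0.5239 0.0022 0.2496]
8 [0.529  0.0056 0.2401]
12 [0.5353 0.0095 0.2316]
14 [0.539  0.0114 0.2278]
```

```bash
python3 -m crank '-1.6 3.9 -6.5 -0.0409 -0.0448 0.1039 -0.25;-1.6 3.9 -6.5 -0.0409 -0.0448 0.1039 -0.25;-1.6 3.9 -6.5 -0.0409 -0.0448 0.1039 -0.25;-1.6 3.9 -6.5 -0.0409 -0.0448 0.1039 -0.25;-1.6 3.9 -6.5 -0.0409 -0.0448 0.1039 -0.25;-1.6 3.9 -6.5 -0.0409 -0.0448 0.1039 -0.25;-1.6 3.9 -6.5 -0.0409 -0.0448 0.1039 -0.25;-1.6 3.9 -6.5 -0.0409 -0.0448 0.1039 -0.25;-1.6 3.9 -6.5 -0.0409 -0.0448 0.1039 -0.25;-1.6 3.9 -6.5 -0.0409 -0.0448 0.1039 -0.25;-1.6 3.9 -6.5 -0.0409 -0.0448 0.1039 -0.25;-1.6 3.9 -6.5 -0.0409 -0.0448 0.1039 -0.25;0 0 0 0 0 0 -0.25'
python3 - <<'E'
from kin import *
print(get_state()['qpos'],cur())
G=np.array([.53,-.0,.24])
p,Rm=gr(G,.9+np.pi,-np.radians(50));C=plan(p,Rm,14);path(cur(),C,14,(0,4,8,12,14))
E
```

```text
clock: 21.02
ee_pos: [0.5216, -0.0027, 0.2588]
tcp_rot: [0.88, -0.475, 0.005, 0.001]
force: [-0.3, 0.0, 0.3]
gripper_width: 0.0533
[ 0.3789  0.0815 -0.2898  0.0106 -1.1945  0.1987] [[ 0.5492 -0.8357  0.0084  0.5216]
 [-0.8356 -0.5492 -0.0072 -0.0027]
 [ 0.0106 -0.003  -0.9999  0.2588]
 [ 0.      0.      0.      1.    ]]
N 14 row: mm [-0.1  -0.88  2.64] turn [ 0.0383 -0.0543  0.0837] deg/row 6.1
0 [ 0.5216 -0.0027  0.2588]
4 [0.5248 0.0001 0.2485]
8 [0.5293 0.0043 0.2393]
12 [0.5354 0.0091 0.2313]
14 [0.539  0.0114 0.2278]
```

```bash
python3 -m crank '-0.1 -0.9 2.6 0.0383 -0.0543 0.0837 -0.25;-0.1 -0.9 2.6 0.0383 -0.0543 0.0837 -0.25;-0.1 -0.9 2.6 0.0383 -0.0543 0.0837 -0.25;-0.1 -0.9 2.6 0.0383 -0.0543 0.0837 -0.25;-0.1 -0.9 2.6 0.0383 -0.0543 0.0837 -0.25;-0.1 -0.9 2.6 0.0383 -0.0543 0.0837 -0.25;-0.1 -0.9 2.6 0.0383 -0.0543 0.0837 -0.25;-0.1 -0.9 2.6 0.0383 -0.0543 0.0837 -0.25;-0.1 -0.9 2.6 0.0383 -0.0543 0.0837 -0.25;-0.1 -0.9 2.6 0.0383 -0.0543 0.0837 -0.25;-0.1 -0.9 2.6 0.0383 -0.0543 0.0837 -0.25;-0.1 -0.9 2.6 0.0383 -0.0543 0.0837 -0.25;-0.1 -0.9 2.6 0.0383 -0.0543 0.0837 -0.25;-0.1 -0.9 2.6 0.0383 -0.0543 0.0837 -0.25;0 0 0 0 0 0 -0.25'
python3 - <<'E'
from kin import *
print(get_state()['qpos'],cur())
T50=np.radians(50)
p,Rm=gr(cw(-.03,-.065,.07),.65+np.pi,-T50,.14);C=plan(p,Rm,8);path(cur(),C,8,(0,4,8))
S=snap('scene','s9');
E
```

```text
clock: 22.9
ee_pos: [0.5357, 0.0119, 0.2263]
tcp_rot: [-0.394, 0.816, 0.187, 0.379]
force: [0.0, -0.3, 0.2]
gripper_width: 0.0532
[-0.2772  0.0729 -0.3403 -0.9815 -1.021   0.0919] [[-0.4028 -0.7847  0.4712  0.5357]
 [-0.5023  0.6198  0.6029  0.0119]
 [-0.7652  0.0062 -0.6438  0.2263]
 [ 0.      0.      0.      1.    ]]
N 8 row: mm [ 1.92  0.73 12.97] turn [ 0.0246 -0.0003  0.0197] deg/row 1.8
0 [0.5357 0.0119 0.2263]
4 [0.5561 0.0402 0.187 ]
8 [0.58   0.0656 0.1478]
```

View pics/s9.png

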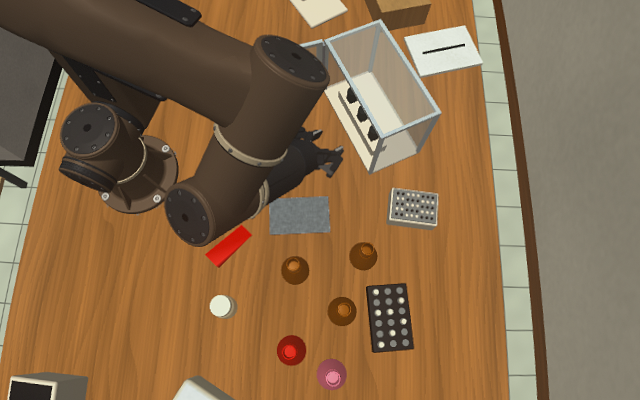

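```bash
python3 -m crank '1.9 0.7 13 0.0246 -0.0003 0.0197 -0.25;1.9 0.7 13 0.0246 -0.0003 0.0197 -0.25;1.9 0.7 13 0.0246 -0.0003 0.0197 -0.25;1.9 0.7 13 0.0246 -0.0003 0.0197 -0.25;1.9 0.7 13 0.0246 -0.0003 0.0197 -0.25;1.9 0.7 13 0.0246 -0.0003 0.0197 -0.25;1.9 0.7 13 0.0246 -0.0003 0.0197 -0.25;1.9 0.7 13 0.0246 -0.0003 0.0197 -0.25;0 0 0 0 0 0 -0.25'
python3 - <<'E'
from kin import *
print(get_state()['qpos'],cur())
T50=np.radians(50)
p,Rm=gr(cw(-.03,-.065,.07),.65+np.pi,-T50);C=plan(p,Rm,5)
W=snap('wrist','w10');print(proj(W,[cw(-.03,-.065,.084),cw(-.03,-.065,.042)]))
E
```

```text
clock: 24.08
ee_pos: [0.5825, 0.0676, 0.1497]
tcp_rot: [-0.292, 0.857, 0.136, 0.402]
force: [-0.6, -1.0, 0.6]
gripper_width: 0.0537
[-0.0938  0.131  -0.4633 -1.1799 -0.6003  0.0751] [[-0.5068 -0.6095  0.6096  0.5825]
 [-0.3914  0.7928  0.4672  0.0676]
 [-0.7681 -0.0018 -0.6404  0.1497]
 [ 0.      0.      0.      1.    ]]
N 5 row: mm [ 0.76 -0.07 27.75] turn [0.0006 0.0006 0.001 ] deg/row 0.1
[[318.6087 207.1903]
 [318.75   168.3752]]
```

View pics/w10.png

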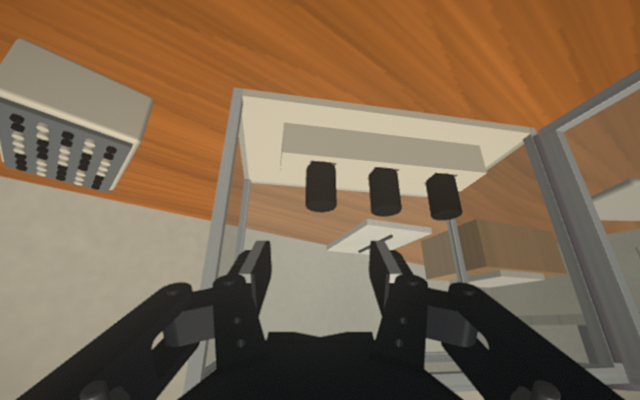

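```bash
python3 -m crank '0.8 0 28 0 0 0 -0.25;0.8 0 28 0 0 0 -0.25;0.8 0 28 0 0 0 -0.25;0.8 0 28 0 0 0 -0.25;0.8 0 27 0 0 0 -0.25;0 0 0 0 0 0 -0.25;0 0 0 0 0 0 1;0 0 0 0 0 0 1;0 0 0 0 0 0 1;0 0 0 0 0 0 1;0 0 0 0 0 0 1'
python3 - <<'E'
from kin import *
print(get_state()['qpos'],get_state()['force'],cur())
p,Rm=gr(cw(-.03,-.065,.07),.65+np.pi,-np.radians(50));print(p-cur()[:3,3])
A=cur();u=A[:3,:3].T@[0,0,1];print('world up in tool',u,' out(-x cab)',A[:3,:3].T@(-np.array([np.cos(CAB[2]),np.sin(CAB[2]),0])))
S=snap('scene','s11');cv2.imwrite('pics/s11c.png',cv2.resize(S['frame'][20:190,300:450,::-1],None,fx=3.5,fy=3.5))
E
```

```text
clock: 25.5
ee_pos: [0.6663, 0.1301, 0.0596]
tcp_rot: [-0.29, 0.857, 0.136, 0.403]
force: [-4.0, -2.7, 5.7]
gripper_width: 0.0282
[-0.0475  0.3957 -0.359  -1.4492 -0.5224  0.354 ] [-4.0246 -2.6922  5.7067] [[-0.5059 -0.6072  0.6127  0.6663]
 [-0.3884  0.7946  0.4667  0.1301]
 [-0.7702 -0.0018 -0.6377  0.0596]
 [ 0.      0.      0.      1.    ]]
[-0.0009  0.0003 -0.0018]
world up in tool [-0.7702 -0.0018 -0.6377]  out(-x cab) [ 0.6274  0.177  -0.7583]
```

View pics/s11c.png

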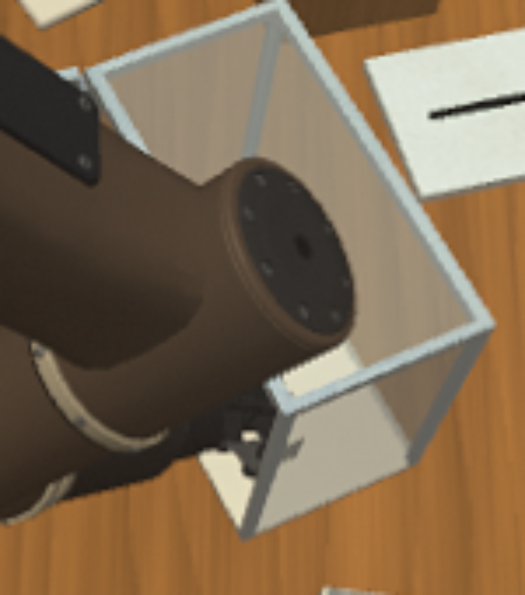

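```bash
python3 -m crank '-5.4 0 -4.5 0 0 0 1;-5.4 0 -4.5 0 0 0 1;-5.4 0 -4.5 0 0 0 1;-5.4 0 -4.5 0 0 0 1;2 0.6 -3 0 0 0 1;9 2.7 -11 0 0 0 1;15 4.3 -18 0 0 0 1;15 4.3 -18 0 0 0 1;15 4.3 -18 0 0 0 1;15 4.3 -18 0 0 0 1'
python3 - <<'E'
from kin import *
s=get_state();print(s['qpos'],s['force'],s['gripper_width'],cur()[:3,3])
S=snap('scene','s12');T=snap('top','t12');W=snap('wrist','w12')
E
```

```text
clock: 26.8
ee_pos: [0.5633, 0.0783, 0.0866]
tcp_rot: [-0.29, 0.858, 0.136, 0.403]
force: [0.0, -0.0, -0.7]
gripper_width: 0.0283
[-0.1823  0.2421 -0.5252 -1.3953 -0.6169  0.4   ] [ 0.0247 -0.0379 -0.6695] 0.028299233165832206 [0.5633 0.0783 0.0866]
```

View pics/s12.png

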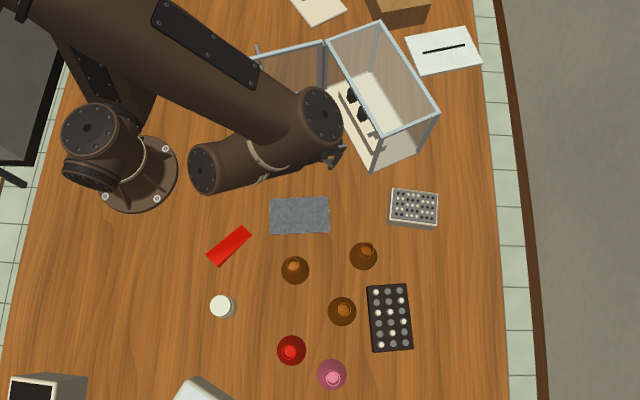

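View pics/w12.png

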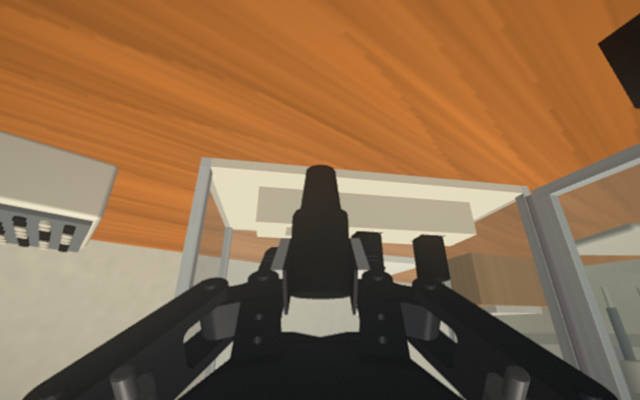

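```bash
cat > fl.py <<'E'
from kin import *
def blobs(fn):
    S=load(fn);im=S['frame'][:,:,::-1]
    hsv=cv2.cvtColor(np.ascontiguousarray(im),cv2.COLOR_BGR2HSV)
    mk=((hsv[...,2]<135)&(hsv[...,1]>190)&(hsv[...,0]<20)&(hsv[...,0]>3)).astype(np.uint8)
    n,l,stt,ce=cv2.connectedComponentsWithStats(mk)
    for i in range(1,n):
        if 350<stt[i,4]<900 and stt[i,0]>200:
            x,y,w,h=stt[i,:4]; c=(x+w/2-.5,y+h/2-.5)
            print(fn,stt[i].tolist(),'base@z.004',onz(S,*c,.004)[:2])
E
python3 - <<'E'
from fl import *
blobs('scene0');blobs('s4');blobs('s12')
S=load('s12');
def mk(im,x,y,w=44,k=9): return cv2.resize(im[y-w//2:y+w//2,x-w//2:x+w//2],None,fx=k,fy=k,interpolation=cv2.INTER_CUBIC)
b=S['frame'][:,:,::-1]
cv2.imwrite('pics/f12.png',cv2.resize(np.hstack([mk(b,363,255),mk(b,342,311),mk(b,295,270)]),(792,264)))
E
```

```text
scene0 [349, 242, 28, 28, 604] base@z.004 [ 0.6328 -0.2029]
scene0 [281, 256, 28, 29, 557] base@z.004 [ 0.459  -0.2476]
scene0 [322, 315, 29, 29, 596] base@z.004 [ 0.5695 -0.3895]
scene0 [277, 335, 29, 31, 490] base@z.004 [ 0.4612 -0.444 ]
s4 [349, 242, 28, 28, 561] base@z.004 [ 0.6328 -0.2029]
s4 [281, 256, 28, 29, 543] base@z.004 [ 0.459  -0.2476]
s4 [327, 297, 29, 29, 571] base@z.004 [ 0.5807 -0.3454]
s4 [277, 335, 29, 31, 489] base@z.004 [ 0.4612 -0.444 ]
s12 [349, 243, 28, 27, 542] base@z.004 [ 0.6328 -0.2043]
s12 [281, 256, 28, 29, 529] base@z.004 [ 0.459  -0.2476]
s12 [327, 297, 29, 29, 548] base@z.004 [ 0.5807 -0.3454]
s12 [277, 335, 29, 30, 435] base@z.004 [ 0.4612 -0.4428]
```

View pics/f12.png

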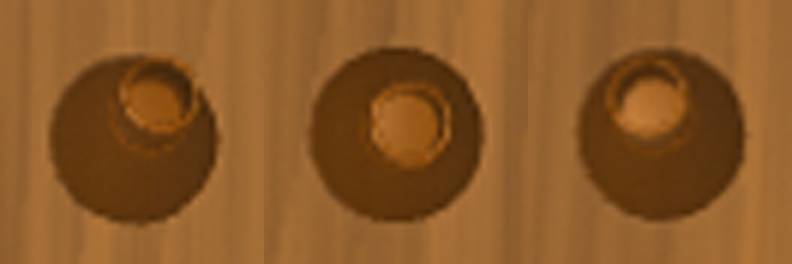

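Run:
```python
from kin import *
T50=np.radians(50)
A=cur();A1=A.copy();A1[2,3]+=.1
p,Rm=gr(np.array([.6315,-.2055,.205]),.4+np.pi,-T50);C=plan(p,Rm,9,frm=A1);path(A1,C,9,(0,3,6,9))
```

```text
N 9 row: mm [  4.69 -31.21  -6.68] turn [0.0213 0.0005 0.0179] deg/row 1.6
0 [0.5637 0.078  0.1866]
3 [ 0.5985 -0.0122  0.1887]
6 [ 0.6256 -0.1051  0.1907]
9 [ 0.6449 -0.1998  0.1928]
```

```bash
python3 -m crank '-25.5 0 -21 0 0 0 1;-25.5 0 -21 0 0 0 1;-25.5 0 -21 0 0 0 1;4.7 -31 -6.7 0.0213 0.0005 0.0179 1;4.7 -31 -6.7 0.0213 0.0005 0.0179 1;4.7 -31 -6.7 0.0213 0.0005 0.0179 1;4.7 -31 -6.7 0.0213 0.0005 0.0179 1;4.7 -31 -6.7 0.0213 0.0005 0.0179 1;4.7 -31 -6.7 0.0213 0.0005 0.0179 1;4.7 -31 -6.7 0.0213 0.0005 0.0179 1;4.7 -31 -6.7 0.0213 0.0005 0.0179 1;4.7 -31 -6.7 0.0213 0.0005 0.0179 1;0 0 0 0 0 0 1;0 0 0 0 0 0 1'
cat > al.py <<'E'
from kin import *
import sys
def al(fn,xy,fz):
    W=snap('wrist',fn);A=cur();s=get_state();print(s['clock'],s['qpos'],s['force'],s['gripper_width'])
    G=A[:3,3]-.019*A[:3,2];print('G',G,'target',xy,'f',np.arctan2(A[1,2],A[0,2]),'tilt',np.degrees(np.arccos(-A[2,2])))
    tip=G-[0,0,.0297+.026]
    print('plug tip',proj(W,tip),'head under',proj(W,G-[0,0,.0297]),'mouth',proj(W,[*xy,.11]))
    T50=np.radians(50)
    p,Rm=gr(np.array([*xy,G[2]]),fz+np.pi,-T50);plan(p,Rm,1)
    print('up in tool',A[:3,:3].T@[0,0,1])
    # world x/y per mm in image
    cv2.imwrite('pics/'+fn+'c.png',cv2.resize(W['frame'][60:340,160:480,::-1],None,fx=2.1,fy=2.1))
E
python3 -c "
from al import *
al('w13',(.6315,-.2055),.4)"
```

```text
clock: 28.7
ee_pos: [0.6457, -0.1966, 0.1918]
tcp_rot: [-0.181, 0.888, 0.085, 0.414]
force: [0.2, 0.3, -0.7]
gripper_width: 0.0286
28.75 [-0.475   0.2322 -0.2274 -1.0252 -0.7617 -0.0407] [ 0.6588  0.1957 -0.2603] 0.028308908233061786
G [ 0.6323 -0.202   0.2042] target (0.6315, -0.2055) f 0.4030095048180092 tilt 50.06006065986307
plug tip [[318.8214 172.596 ]] head under [[318.7994 215.275 ]] mouth [[314.1671 116.6024]]
N 1 row: mm [ 1.36 -2.93 -1.61] turn [0.0023 0.001  0.0009] deg/row 0.2
up in tool [-0.7667  0.0008 -0.642 ]
```

View pics/w13c.png

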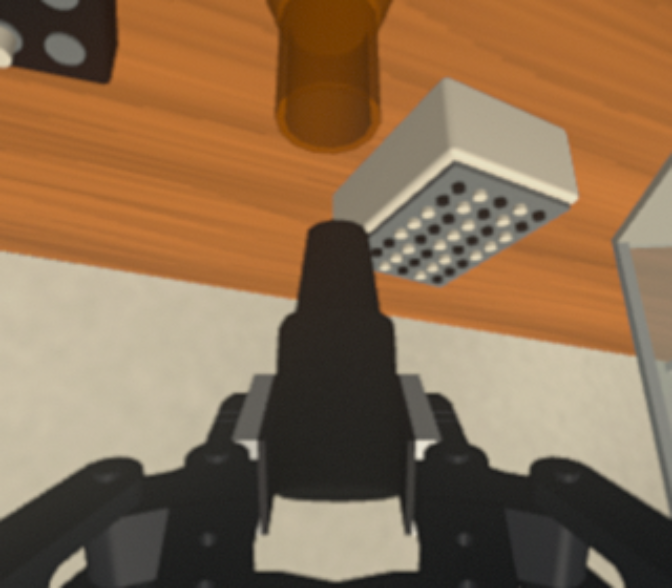

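```bash
python3 -m crank '1.4 -3 -1.6 0 0 0 1;7.7 0 6.4 0 0 0 1;7.7 0 6.4 0 0 0 1;7.7 0 6.4 0 0 0 1;0 0 0 0 0 0 1;0 0 0 0 0 0 1'
python3 -c "
from al import *
al('w14',(.6315,-.2055),.4)"
```

```text
clock: 29.5
ee_pos: [0.6451, -0.2008, 0.1621]
tcp_rot: [-0.181, 0.888, 0.084, 0.415]
force: [-0.3, -1.0, 0.0]
gripper_width: 0.0285
29.55 [-0.5009  0.2774 -0.2379 -1.0765 -0.7529  0.047 ] [ 0.1156  0.6177 -0.6807] 0.028413211741688826
G [ 0.6317 -0.2065  0.1746] target (0.6315, -0.2055) f 0.40170247888146854 tilt 50.070510469164276
plug tip [[318.4743 172.7723]] head under [[318.3838 215.4824]] mouth [[320.1991 159.5525]]
N 1 row: mm [-0.09  0.96  0.13] turn [0.0013 0.0012 0.0014] deg/row 0.1
up in tool [-0.7668 -0.0003 -0.6418]
```

View pics/w14c.png

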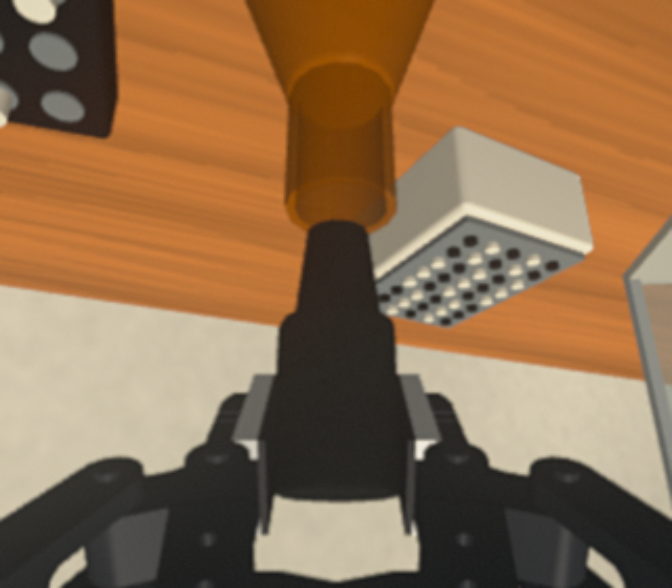

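```bash
python3 -m crank '5.4 1 4.5 0 0 0 1;5.4 0 4.5 0 0 0 1;5.4 0 4.5 0 0 0 1;5.4 0 4.5 0 0 0 1;2.7 0 2.2 0 0 0 1;1.5 0 1.3 0 0 0 1;0 0 0 0 0 0 1'
python3 -c "
from al import *
al('w15',(.6315,-.2055),.4)"
```

```text
clock: 30.42
ee_pos: [0.6445, -0.1998, 0.1285]
tcp_rot: [-0.181, 0.888, 0.084, 0.415]
force: [0.4, -0.5, -0.9]
gripper_width: 0.0284
30.475 [-0.5214  0.328  -0.253  -1.1378 -0.7393  0.1449] [ 0.1088 -0.5969 -0.5364] 0.028531288880609428
G [ 0.6312 -0.2055  0.1409] target (0.6315, -0.2055) f 0.40179714516529325 tilt 50.067223959952905
plug tip [[318.4202 172.5601]] head under [[318.3236 215.2519]] mouth [[318.143  213.2852]]
N 1 row: mm [-0.16 -0.13  0.22] turn [0.0014 0.0012 0.0014] deg/row 0.1
up in tool [-0.7668 -0.0002 -0.6419]
```

View pics/w15c.png

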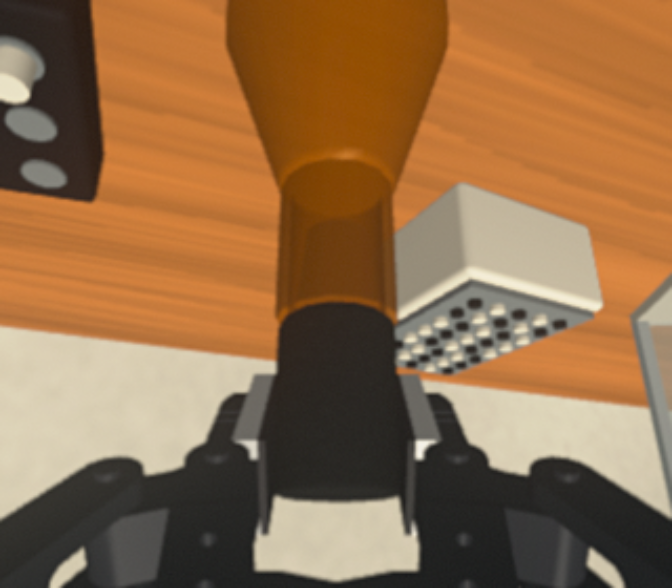

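```bash
python3 -m crank '1 0 0.8 0 0 0 1;0 0 0 0 0 0 1;0 0 0 0 0 0 -0.25;0 0 0 0 0 0 -0.25;0 0 0 0 0 0 -0.25;0 0 -20 0 0 0 -0.25;0 0 -40 0 0 0 -0.25;0 0 -50 0 0 0 -0.25;0 0 0 0 0 0 -0.25'
python3 -c "
from al import *
al('w16',(.6315,-.2055),.4)
S=snap('scene','s16');T=snap('top','t16')
b=S['frame'][:,:,::-1];cv2.imwrite('pics/s16c.png',cv2.resize(b[220:350,260:420],None,fx=4,fy=4,interpolation=cv2.INTER_CUBIC))
p,Rm=gr(cw(-.03,0,.07),.75+np.pi,-np.radians(50),.14);A=cur();C=plan(p,Rm,11);path(A,C,11,(0,3,6,9,11))
"
```

```text
clock: 31.6
ee_pos: [0.5656, -0.2348, 0.2019]
tcp_rot: [-0.181, 0.887, 0.082, 0.416]
force: [-0.3, 0.2, -0.4]
gripper_width: 0.0532
31.65 [-0.6326  0.1735 -0.284  -1.0244 -0.8795  0.0606] [0.1637 0.0212 0.0169] 0.0532276482569962
G [ 0.5527 -0.2396  0.2126] target (0.6315, -0.2055) f 0.3975328538401505 tilt 50.153183888258546
plug tip [[319.9522 170.6896]] head under [[319.6947 212.9144]] mouth [[320.8652 173.7309]]
N 1 row: mm [-54.97   0.7   65.92] turn [-0.0019  0.0027  0.0028] deg/row 0.2
up in tool [-0.7678 -0.0034 -0.6407]
N 11 row: mm [-6.85 27.53 15.32] turn [-0.0243  0.0001 -0.0203] deg/row 1.8
0 [ 0.5666 -0.2328  0.1983]
3 [ 0.5759 -0.1375  0.1845]
6 [ 0.5761 -0.0418  0.1708]
9 [0.5672 0.0534 0.157 ]
11 [0.5563 0.1163 0.1478]
```

View pics/w16c.png

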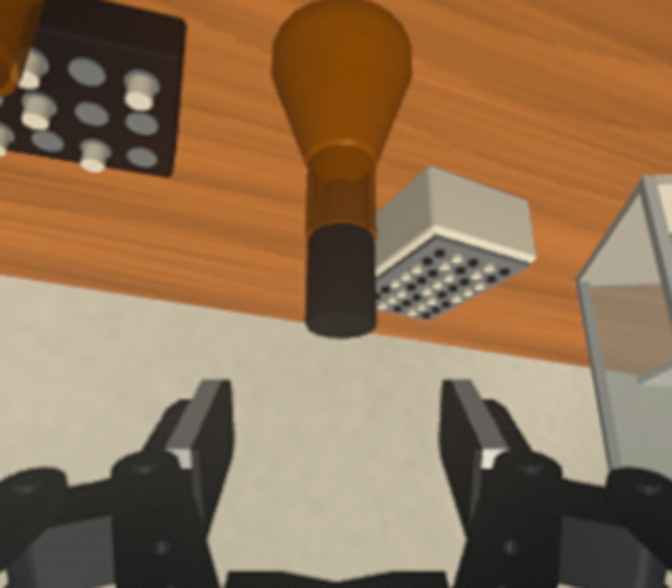

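View pics/s16.png

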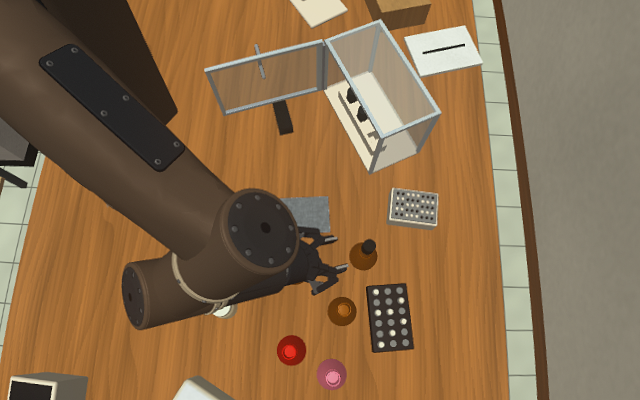

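```bash
python3 -m crank '-6.85 27.5 15.3 -0.0243 0.0001 -0.0203 -0.25;-6.85 27.5 15.3 -0.0243 0.0001 -0.0203 -0.25;-6.85 27.5 15.3 -0.0243 0.0001 -0.0203 -0.25;-6.85 27.5 15.3 -0.0243 0.0001 -0.0203 -0.25;-6.85 27.5 15.3 -0.0243 0.0001 -0.0203 -0.25;-6.85 27.5 15.3 -0.0243 0.0001 -0.0203 -0.25;-6.85 27.5 15.3 -0.0243 0.0001 -0.0203 -0.25;-6.85 27.5 15.3 -0.0243 0.0001 -0.0203 -0.25;-6.85 27.5 15.3 -0.0243 0.0001 -0.0203 -0.25;-6.85 27.5 15.3 -0.0243 0.0001 -0.0203 -0.25;-6.85 27.5 15.3 -0.0243 0.0001 -0.0203 -0.25;0 0 0 0 0 0 -0.25'
cat > sp.py <<'E'
from kin import *
def sp(fn,y,f):
    W=snap('wrist',fn);A=cur();s=get_state();print(s['clock'],s['qpos'],s['force'],A[:3,3])
    print('stopper top/underside',proj(W,[cw(-.03,y,.084),cw(-.03,y,.042)]))
    p,Rm=gr(cw(-.03,y,.07),f+np.pi,-np.radians(50));plan(p,Rm,5);plan(p,Rm,1)
    A[:3,:3]=Rm;print('up',Rm.T@[0,0,1],'out',Rm.T@(-np.array([np.cos(CAB[2]),np.sin(CAB[2]),0])))
    cv2.imwrite('pics/'+fn+'c.png',cv2.resize(W['frame'][60:340,160:480,::-1],None,fx=2.1,fy=2.1))
E
python3 -c "
from sp import *
sp('w17',0,.75)"
```

```text
clock: 33.25
ee_pos: [0.5555, 0.1181, 0.1463]
tcp_rot: [-0.333, 0.843, 0.156, 0.392]
force: [-0.1, -0.1, -1.0]
gripper_width: 0.0534
33.3 [-0.0167  0.1138 -0.4906 -1.1829 -0.6136  0.0927] [ 0.4915 -0.0389 -0.2291] [0.5559 0.1171 0.1466]
stopper top/underside [[316.6975 212.0302]
 [316.7611 173.1652]]
N 5 row: mm [-0.17 -0.23 27.81] turn [ 0.0006 -0.0003  0.    ] deg/row 0.0
N 1 row: mm [ -0.9   -1.29 139.07] turn [ 0.003  -0.0014  0.    ] deg/row 0.2
up [-0.766   0.     -0.6428] out [ 0.6186  0.2719 -0.7372]
```

View pics/w17c.png

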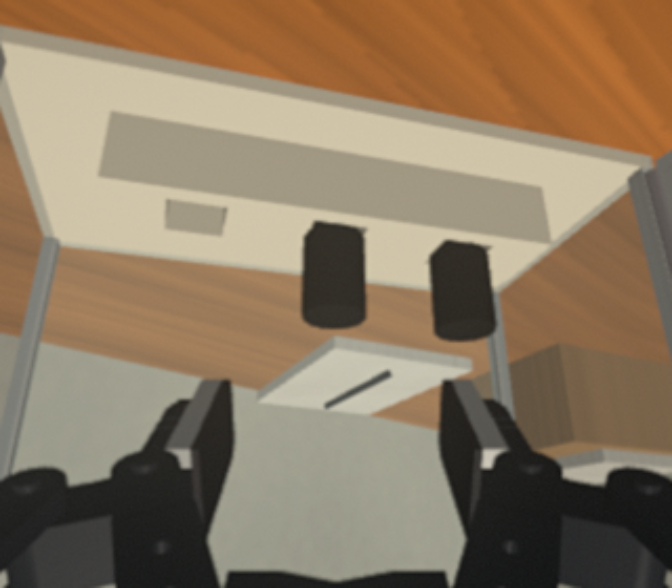

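```bash
python3 -m crank '-0.2 -0.3 28 0 0 0 -0.25;-0.2 -0.3 28 0 0 0 -0.25;-0.2 -0.3 28 0 0 0 -0.25;-0.2 -0.3 28 0 0 0 -0.25;-0.2 -0.3 27 0 0 0 -0.25;0 0 0 0 0 0 -0.25;0 0 0 0 0 0 1;0 0 0 0 0 0 1;0 0 0 0 0 0 1;0 0 0 0 0 0 1;0 0 0 0 0 0 1'
python3 - <<'E'
from kin import *
print(get_state()['force'],get_state()['gripper_width']);A=cur()
print(gr(cw(-.03,0,.07),.75+np.pi,-np.radians(50))[0]-A[:3,3],(A[:3,3]-.019*A[:3,2])[2])
E
python3 -m crank '-5.4 0 -4.5 0 0 0 1;-5.4 0 -4.5 0 0 0 1;-5.4 0 -4.5 0 0 0 1;-5.4 0 -4.5 0 0 0 1;2 0.9 -3 0 0 0 1;9 4 -11 0 0 0 1;15 6.6 -18 0 0 0 1;15 6.6 -18 0 0 0 1;15 6.6 -18 0 0 0 1;15 6.6 -18 0 0 0 1'
python3 - <<'E'
from kin import *
s=get_state();print(s['force'],s['gripper_width'])
S=snap('scene','s18');T=snap('top','t18')
from fl import blobs
blobs('s18')
A=cur();A1=A.copy();A1[2,3]+=.1
for f in(.2,.35):
    p,Rm=gr(np.array([.580,-.347,.205]),f+np.pi,-np.radians(50));C=plan(p,Rm,12,frm=A1);path(A1,C,12,(0,4,8,12))
print(A[:3,:3].T@[0,0,1])
E
```

```text
clock: 34.67
ee_pos: [0.6356, 0.1882, 0.0595]
tcp_rot: [-0.332, 0.843, 0.155, 0.393]
force: [-3.1, 1.8, 2.9]
gripper_width: 0.0281
[-3.0835  1.778   2.8834] 0.028126409127177197
[-0.0008  0.0012 -0.0017] 0.07169650882996986
clock: 35.92
ee_pos: [0.5312, 0.1343, 0.0877]
tcp_rot: [-0.332, 0.844, 0.155, 0.393]
force: [0.1, 0.2, -0.5]
gripper_width: 0.0283
[ 0.117   0.212  -0.5154] 0.028289071817543858
s18 [349, 243, 28, 28, 476] base@z.004 [ 0.6328 -0.2056]
s18 [281, 257, 28, 28, 528] base@z.004 [ 0.4591 -0.2489]
s18 [327, 297, 29, 29, 555] base@z.004 [ 0.5807 -0.3454]
s18 [277, 335, 29, 31, 478] base@z.004 [ 0.4612 -0.444 ]
N 12 row: mm [  8.95 -38.02 -11.39] turn [ 0.0351 -0.0002  0.0293] deg/row 2.6
0 [0.5301 0.1338 0.1874]
4 [ 0.5807 -0.0207  0.1891]
8 [ 0.6023 -0.1818  0.1909]
12 [ 0.5943 -0.3441  0.1928]
N 12 row: mm [ 10.51 -36.55 -13.25] turn [ 0.0255 -0.0001  0.0213] deg/row 1.9
0 [0.5301 0.1338 0.1874]
4 [ 0.5724 -0.0215  0.1892]
8 [ 0.5937 -0.1811  0.1909]
12 [ 0.5937 -0.342   0.1928]
[-0.7652  0.0018 -0.6438]
```

View pics/s18.png

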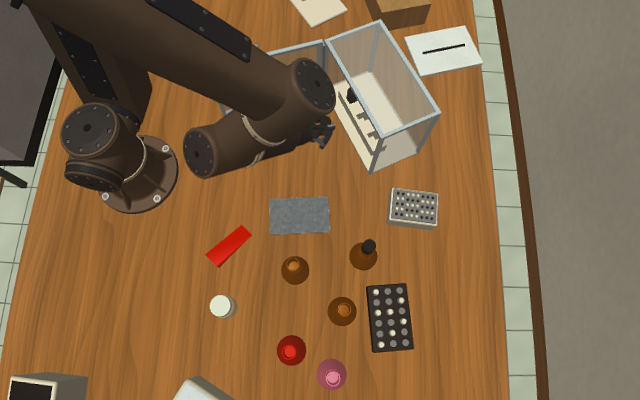

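```bash
python3 -m crank '-30.6 0 -25.7 0 0 0 1;-30.6 0 -25.7 0 0 0 1;-30.6 0 -25.7 0 0 0 1;-30.6 0 -25.7 0 0 0 1;10.5 -36.5 -13.2 0.0255 -0.0001 0.0213 1;10.5 -36.5 -13.2 0.0255 -0.0001 0.0213 1;10.5 -36.5 -13.2 0.0255 -0.0001 0.0213 1;10.5 -36.5 -13.2 0.0255 -0.0001 0.0213 1;10.5 -36.5 -13.2 0.0255 -0.0001 0.0213 1;10.5 -36.5 -13.2 0.0255 -0.0001 0.0213 1;10.5 -36.5 -13.2 0.0255 -0.0001 0.0213 1;10.5 -36.5 -13.2 0.0255 -0.0001 0.0213 1;10.5 -36.5 -13.2 0.0255 -0.0001 0.0213 1;10.5 -36.5 -13.2 0.0255 -0.0001 0.0213 1;10.5 -36.5 -13.2 0.0255 -0.0001 0.0213 1;10.5 -36.5 -13.2 0.0255 -0.0001 0.0213 1;0 0 0 0 0 0 1'
python3 -c "
from al import *
al('w19',(.580,-.347),.35)"
```

```text
clock: 38.15
ee_pos: [0.5966, -0.3425, 0.2518]
tcp_rot: [-0.157, 0.893, 0.074, 0.416]
force: [-0.9, 1.0, -1.2]
gripper_width: 0.0286
38.2 [-0.7205  0.2419 -0.075  -0.9358 -0.99   -0.0656] [ 0.0092 -0.0596 -0.2623] 0.028490655712859244
G [ 0.5831 -0.346   0.2642] target (0.58, -0.347) f 0.35124672754247027 tilt 50.04575365240182
plug tip [[320.6887 173.1281]] head under [[320.7947 215.6847]] mouth [[320.5834  48.984 ]]
N 1 row: mm [ 2.1   0.12 -2.48] turn [ 0.001   0.0008 -0.0012] deg/row 0.1
up in tool [-0.7666  0.0015 -0.6422]
```

View pics/w19c.png

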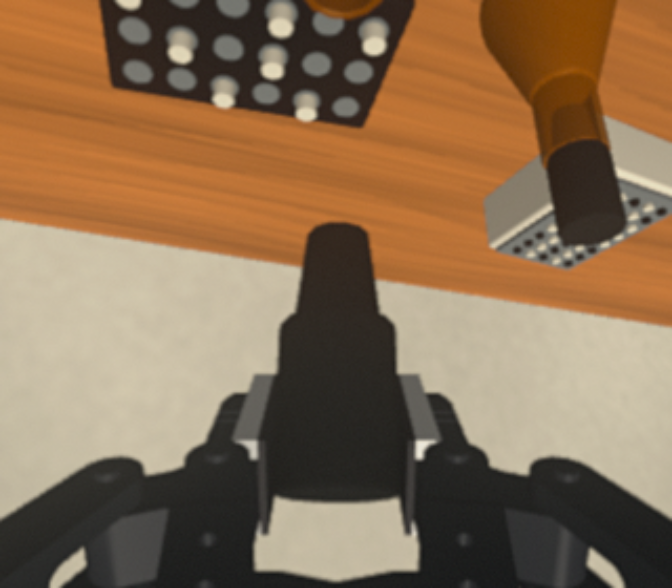

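```bash
python3 -m crank '2.1 0.1 -2.5 0 0 0 1;10.2 0 8.6 0 0 0 1;10.2 0 8.6 0 0 0 1;10.2 0 8.6 0 0 0 1;10.2 0 8.6 0 0 0 1;10.2 0 8.6 0 0 0 1;10.2 0 8.6 0 0 0 1;0 0 0 0 0 0 1;0 0 0 0 0 0 1'
python3 -c "
from al import *
al('w20',(.580,-.347),.35)"
```

```text
clock: 39.33
ee_pos: [0.5946, -0.3414, 0.1732]
tcp_rot: [-0.159, 0.892, 0.074, 0.417]
force: [-1.0, -0.9, -0.2]
gripper_width: 0.0287
39.375 [-0.7494  0.3337 -0.1311 -1.0224 -0.9291  0.1059] [-0.0942  0.1362 -0.0354] 0.028920147906726888
G [ 0.581  -0.3464  0.1858] target (0.58, -0.347) f 0.35075384106813656 tilt 50.08647872604147
plug tip [[318.4375 172.7834]] head under [[318.3151 215.5048]] mouth [[318.1654 142.3172]]
N 1 row: mm [ 0.79 -0.22 -0.91] turn [0.0006 0.0015 0.0017] deg/row 0.1
up in tool [-0.767  -0.0009 -0.6416]
```

View pics/w20c.png

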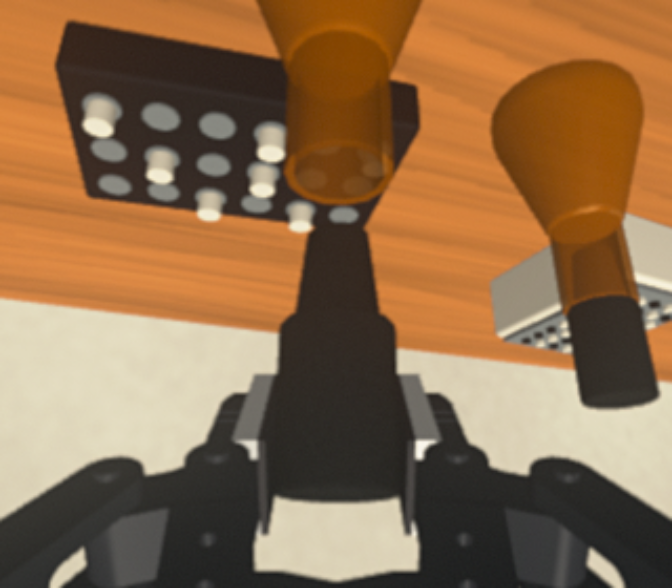

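```bash
python3 -m crank '0.8 0 -0.9 0 0 0 1;6.1 0 5.1 0 0 0 1;6.1 0 5.1 0 0 0 1;6.1 0 5.1 0 0 0 1;6.1 0 5.1 0 0 0 1;6.1 0 5.1 0 0 0 1;3.1 0 2.6 0 0 0 1;1.5 0 1.3 0 0 0 1;1.2 0 1 0 0 0 1;0 0 0 0 0 0 1'
python3 -c "
from al import *
al('w21',(.580,-.347),.35)"
```

```text
clock: 40.62
ee_pos: [0.594, -0.3417, 0.1276]
tcp_rot: [-0.159, 0.892, 0.073, 0.418]
force: [-4.0, 1.0, 9.2]
gripper_width: 0.0285
40.675 [-0.7689  0.3977 -0.1533 -1.0791 -0.9012  0.2136] [-2.5837  1.7672  8.2908] 0.028492134073116064
G [ 0.5803 -0.3467  0.1398] target (0.58, -0.347) f 0.3506025215615381 tilt 50.18102231948407
plug tip [[318.6817 172.0469]] head under [[318.502  214.7677]] mouth [[318.2099 214.389 ]]
N 1 row: mm [ 0.3  -0.16 -0.28] turn [0.0005 0.0032 0.0029] deg/row 0.2
up in tool [-0.7681 -0.002  -0.6404]
```

View pics/w21c.png

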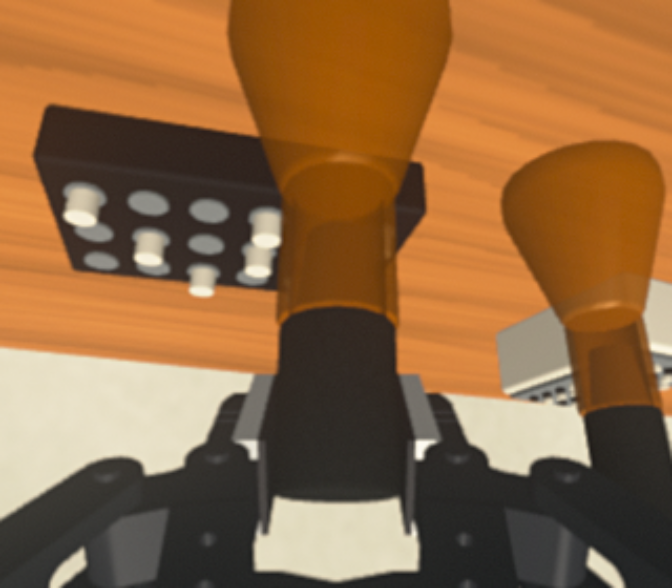

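Home with about 9 N of contact. I'll release, retreat, and head for the third stopper.

```bash
python3 -m crank '0 0 0 0 0 0 -0.25;0 0 0 0 0 0 -0.25;0 0 0 0 0 0 -0.25;0 0 -20 0 0 0 -0.25;0 0 -40 0 0 0 -0.25;0 0 -50 0 0 0 -0.25;-23 0 -19 0 0 0 -0.25;-15 0 -13 0 0 0 -0.25;0 0 0 0 0 0 -0.25'
python3 -c "
from al import *
al('w22',(.580,-.347),.35)
p,Rm=gr(cw(-.03,.065,.07),.85+np.pi,-np.radians(50),.14);A=cur();C=plan(p,Rm,14);path(A,C,14,(0,3,6,9,12,14))
print(proj(load('w22'),[[.58,-.347,.152],[.58,-.347,.11]]))
"
```

```text
clock: 41.8
ee_pos: [0.5137, -0.3715, 0.2487]
tcp_rot: [-0.159, 0.892, 0.072, 0.417]
force: [-0.2, -0.2, -0.2]
gripper_width: 0.0537
41.85 [-0.8765  0.2183 -0.1171 -0.9461 -1.0972  0.0564] [ 0.0958  0.1116 -0.8004] 0.05325655682895605
G [ 0.4999 -0.3759  0.2593] target (0.58, -0.347) f 0.34940898249522334 tilt 50.09130483363809
plug tip [[319.8467 169.9308]] head under [[319.6297 212.258 ]] mouth [[319.8267 131.4716]]
N 1 row: mm [-54.63  -0.39  65.35] turn [-0.0005  0.0016  0.0025] deg/row 0.2
up in tool [-0.7671 -0.0022 -0.6416]
N 14 row: mm [-9.09 31.68 21.84] turn [-0.0274  0.0001 -0.0228] deg/row 2.0
0 [ 0.5136 -0.3709  0.2471]
3 [ 0.5405 -0.2574  0.2258]
6 [ 0.5551 -0.1417  0.2045]
9 [ 0.5573 -0.0251  0.1832]
12 [0.547  0.0911 0.1619]
14 [0.5332 0.1677 0.1478]
[[319.6227 168.465 ]
 [319.8267 131.4716]]
```

View pics/w22.png

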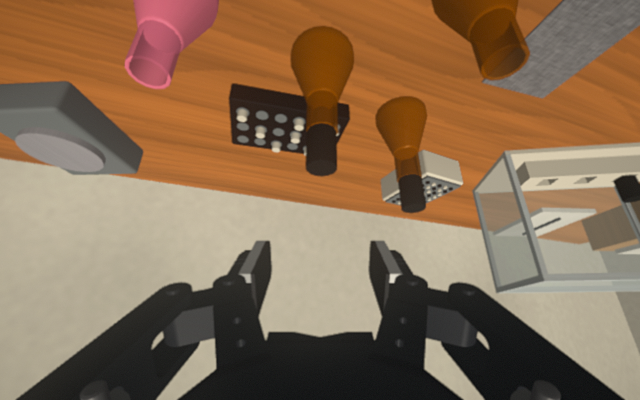

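```bash
python3 -m crank '-9.1 31.7 21.8 -0.0274 0.0001 -0.0228 -0.25;-9.1 31.7 21.8 -0.0274 0.0001 -0.0228 -0.25;-9.1 31.7 21.8 -0.0274 0.0001 -0.0228 -0.25;-9.1 31.7 21.8 -0.0274 0.0001 -0.0228 -0.25;-9.1 31.7 21.8 -0.0274 0.0001 -0.0228 -0.25;-9.1 31.7 21.8 -0.0274 0.0001 -0.0228 -0.25;-9.1 31.7 21.8 -0.0274 0.0001 -0.0228 -0.25;-9.1 31.7 21.8 -0.0274 0.0001 -0.0228 -0.25;-9.1 31.7 21.8 -0.0274 0.0001 -0.0228 -0.25;-9.1 31.7 21.8 -0.0274 0.0001 -0.0228 -0.25;-9.1 31.7 21.8 -0.0274 0.0001 -0.0228 -0.25;-9.1 31.7 21.8 -0.0274 0.0001 -0.0228 -0.25;-9.1 31.7 21.8 -0.0274 0.0001 -0.0228 -0.25;-9.1 31.7 21.8 -0.0274 0.0001 -0.0228 -0.25;0 0 0 0 0 0 -0.25'
python3 -c "
from sp import *
sp('w23',.065,.85);S=snap('scene','s23')"
```

```text
clock: 43.72
ee_pos: [0.5313, 0.1699, 0.1463]
tcp_rot: [-0.374, 0.826, 0.176, 0.383]
force: [-0.5, -0.4, 0.8]
gripper_width: 0.0533
43.775 [ 0.0749  0.1007 -0.5061 -1.1845 -0.6198  0.1   ] [0.8917 0.7349 0.0826] [0.5319 0.1689 0.1467]
stopper top/underside [[315.6027 212.1637]
 [315.6826 173.3088]]
N 5 row: mm [-0.19 -0.42 27.85] turn [ 0.0007 -0.0003 -0.0001] deg/row 0.0
N 1 row: mm [ -1.05  -2.32 139.26] turn [ 0.0037 -0.0015 -0.0007] deg/row 0.2
up [-0.766   0.     -0.6428] out [ 0.598   0.3666 -0.7127]
```

View pics/w23c.png

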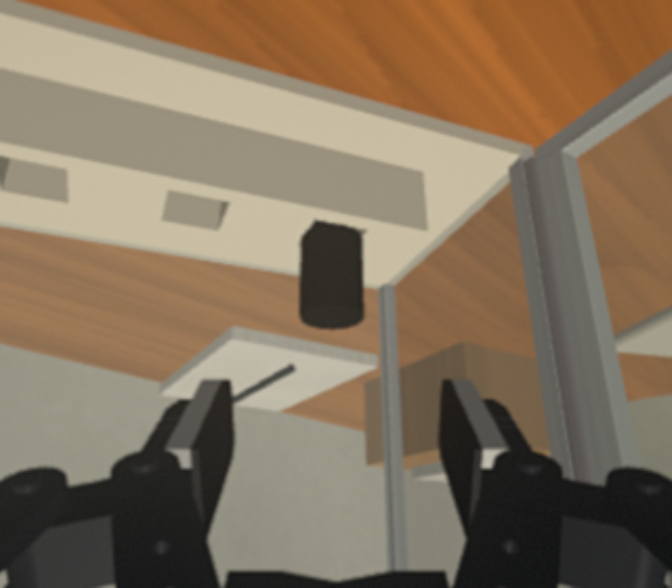

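View pics/s23.png

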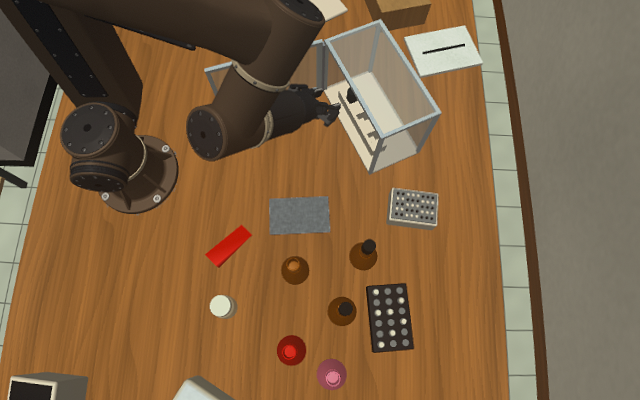

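```bash
python3 -m crank '-0.2 -0.4 28 0 0 0 -0.25;-0.2 -0.4 28 0 0 0 -0.25;-0.2 -0.4 28 0 0 0 -0.25;-0.2 -0.4 28 0 0 0 -0.25;-0.2 -0.4 27 0 0 0 -0.25;0 0 0 0 0 0 -0.25;0 0 0 0 0 0 1;0 0 0 0 0 0 1;0 0 0 0 0 0 1;0 0 0 0 0 0 1;0 0 0 0 0 0 1'
python3 - <<'E'
from kin import *
print(get_state()['force'],get_state()['gripper_width']);A=cur()
print(gr(cw(-.03,.065,.07),.85+np.pi,-np.radians(50))[0]-A[:3,3],(A[:3,3]-.019*A[:3,2])[2])
E
python3 -m crank '-5.4 0 -4.5 0 0 0 1;-5.4 0 -4.5 0 0 0 1;-5.4 0 -4.5 0 0 0 1;-5.4 0 -4.5 0 0 0 1;2 1.2 -3 0 0 0 1;9 5.5 -11 0 0 0 1;15 9 -18 0 0 0 1;15 9 -18 0 0 0 1;15 9 -18 0 0 0 1;15 9 -18 0 0 0 1'
python3 - <<'E'
from kin import *
s=get_state();print(s['force'],s['gripper_width'])
S=snap('scene','s24')
from fl import blobs
blobs('s24')
A=cur();A1=A.copy();A1[2,3]+=.12
for f in(.3,.45):
    p,Rm=gr(np.array([.460,-.2485,.225]),f+np.pi,-np.radians(50));C=plan(p,Rm,12,frm=A1);path(A1,C,12,(0,4,8,12))
    show('F2',np.array([.46,-.2485,.225]),f,50,0)
print(A[:3,:3].T@[0,0,1])
E
```

```text
clock: 45.2
ee_pos: [0.6051, 0.2474, 0.0597]
tcp_rot: [-0.374, 0.826, 0.175, 0.385]
force: [-2.5, -0.8, 2.8]
gripper_width: 0.0284
[-2.5383 -0.8338  2.8053] 0.02836046738280876
[-0.0011  0.0009 -0.002 ] 0.07194332874850713
clock: 46.45
ee_pos: [0.4976, 0.1911, 0.0879]
tcp_rot: [-0.373, 0.826, 0.175, 0.384]
force: [-0.5, 0.0, -1.0]
gripper_width: 0.0284
[-0.4575  0.0452 -1.0195] 0.028351560665784828
s24 [349, 243, 28, 28, 483] base@z.004 [ 0.6328 -0.2056]
s24 [281, 256, 28, 29, 539] base@z.004 [ 0.459  -0.2476]
s24 [327, 297, 29, 29, 495] base@z.004 [ 0.5807 -0.3454]
s24 [277, 335, 29, 31, 472] base@z.004 [ 0.4612 -0.444 ]
N 12 row: mm [ 13.84 -29.31 -17.24] turn [ 0.0353 -0.0002  0.0293] deg/row 2.6
0 [0.4947 0.1904 0.2073]
4 [0.5145 0.045  0.209 ]
8 [ 0.5075 -0.1014  0.2109]
12 [ 0.4739 -0.2442  0.2128]
F2 f 0.3 t 50 back 0 q [-0.56  0.06 -0.83 -1.54 -0.62] q6 0.6 0.0
N 12 row: mm [ 14.98 -27.39 -18.59] turn [ 0.0257 -0.0002  0.0213] deg/row 1.9
0 [0.4947 0.1904 0.2073]
4 [0.5068 0.0456 0.2091]
8 [ 0.4996 -0.0994  0.2109]
12 [ 0.4731 -0.2422  0.2128]
F2 f 0.45 t 50 back 0 q [-0.64  0.14 -0.74 -1.37 -0.76] q6 0.61 0.0
[-0.7648  0.0031 -0.6442]
```

```bash
python3 -m crank '-30.6 0 -25.7 0 0 0 1;-30.6 0 -25.7 0 0 0 1;-30.6 0 -25.7 0 0 0 1;13.8 -29.3 -17.2 0.0353 -0.0002 0.0293 1;13.8 -29.3 -17.2 0.0353 -0.0002 0.0293 1;13.8 -29.3 -17.2 0.0353 -0.0002 0.0293 1;13.8 -29.3 -17.2 0.0353 -0.0002 0.0293 1;13.8 -29.3 -17.2 0.0353 -0.0002 0.0293 1;13.8 -29.3 -17.2 0.0353 -0.0002 0.0293 1;13.8 -29.3 -17.2 0.0353 -0.0002 0.0293 1;13.8 -29.3 -17.2 0.0353 -0.0002 0.0293 1;13.8 -29.3 -17.2 0.0353 -0.0002 0.0293 1;13.8 -29.3 -17.2 0.0353 -0.0002 0.0293 1;13.8 -29.3 -17.2 0.0353 -0.0002 0.0293 1;13.8 -29.3 -17.2 0.0353 -0.0002 0.0293 1;0 0 0 0 0 0 1'
python3 -c "
from al import *
al('w25',(.460,-.2485),.3)"
```

```text
clock: 48.5
ee_pos: [0.4778, -0.2439, 0.2127]
tcp_rot: [-0.134, 0.896, 0.063, 0.419]
force: [-0.2, 0.2, -1.0]
gripper_width: 0.0287
48.55 [-0.7473  0.0415 -0.4063 -1.016  -0.8965  0.0536] [0.4948 0.7205 0.4289] 0.028331769921748427
G [ 0.4642 -0.2471  0.225 ] target (0.46, -0.2485) f 0.29855782889804117 tilt 50.11358344515161
plug tip [[319.9019 172.9874]] head under [[319.914  215.5405]] mouth [[319.7787  89.0689]]
N 1 row: mm [ 2.88 -0.04 -3.4 ] turn [-0.0011  0.002  -0.0018] deg/row 0.2
up in tool [-0.7673  0.0007 -0.6413]
```

View pics/w25c.png

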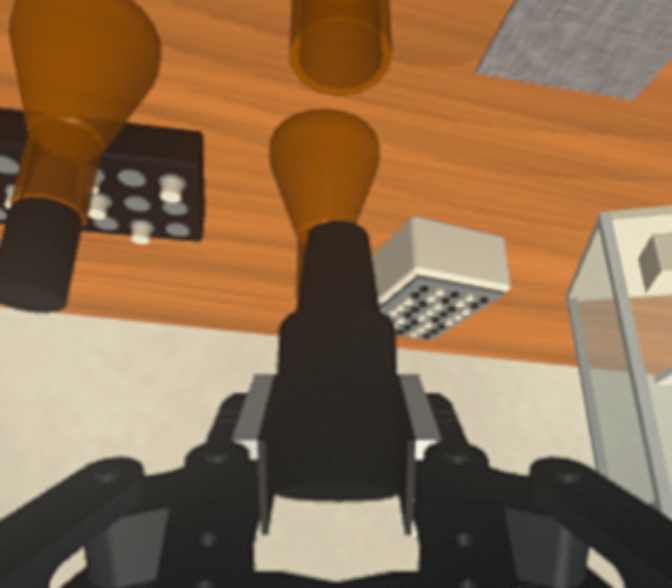

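```bash
python3 -m crank '2.9 0 -3.4 0 0 0 1;7.7 0 6.4 0 0 0 1;7.7 0 6.4 0 0 0 1;7.7 0 6.4 0 0 0 1;7.7 0 6.4 0 0 0 1;0 0 0 0 0 0 1;0 0 0 0 0 0 1'
python3 -c "
from al import *
al('w26',(.460,-.2485),.3)"
```

```text
clock: 49.42
ee_pos: [0.475, -0.2439, 0.1735]
tcp_rot: [-0.135, 0.896, 0.063, 0.419]
force: [0.4, 0.3, 0.5]
gripper_width: 0.0284
49.475 [-0.7837  0.1073 -0.4348 -1.0788 -0.8777  0.1826] [ 0.9525 -0.4658 -1.0286] 0.028760847909504353
G [ 0.4611 -0.2483  0.1859] target (0.46, -0.2485) f 0.2992070036315167 tilt 50.1415111137912
plug tip [[318.4145 172.6294]] head under [[318.2817 215.3569]] mouth [[318.6433 142.0608]]
N 1 row: mm [ 0.76  0.1  -0.85] turn [-0.0006  0.0025  0.0008] deg/row 0.2
up in tool [-0.7676 -0.001  -0.6409]
```

View pics/w26c.png

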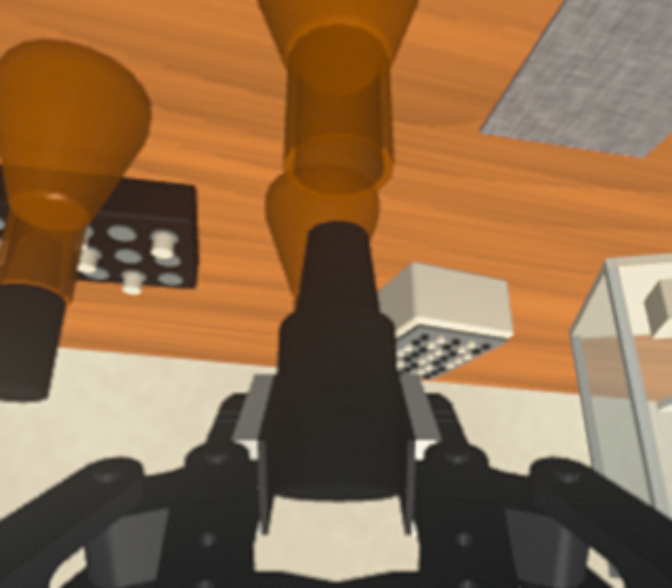

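```bash
python3 -c "
from kin import *
W=load('w26');f=np.array([np.cos(.3),np.sin(.3)])
for d in(-.004,-.002,0,.002,.004):
    q=np.array([.46,-.2485])+d*f
    print(d,proj(W,[*q,.11]))
"; python3 -m crank '0.8 0 -0.9 0 0 0 1;6.1 0 5.1 0 0 0 1;6.1 0 5.1 0 0 0 1;6.1 0 5.1 0 0 0 1;6.1 0 5.1 0 0 0 1;6.1 0 5.1 0 0 0 1;3.1 0 2.6 0 0 0 1;1.5 0 1.3 0 0 0 1;0 0 0 0 0 0 1'
python3 -c "
from al import *
al('w27',(.460,-.2485),.3)"
```

```text
-0.004 [[318.6199 137.9274]]
-0.002 [[318.6317 140.0168]]
0 [[318.6433 142.0608]]
0.002 [[318.6546 144.0606]]
0.004 [[318.6657 146.0178]]
clock: 50.6
ee_pos: [0.474, -0.2443, 0.1278]
tcp_rot: [-0.136, 0.896, 0.063, 0.419]
force: [-0.3, 0.6, -0.1]
gripper_width: 0.0285
50.65 [-0.8219  0.1953 -0.4609 -1.1561 -0.8561  0.3352] [ 0.199   0.1484 -0.8751] 0.028539769633000173
G [ 0.4599 -0.2486  0.1399] target (0.46, -0.2485) f 0.2991709491877287 tilt 50.13663206704522
plug tip [[318.6288 172.0908]] head under [[318.4899 214.7893]] mouth [[318.559  214.4396]]
N 1 row: mm [-0.02  0.05  0.08] turn [-0.0006  0.0024  0.0007] deg/row 0.1
up in tool [-0.7676 -0.001  -0.641 ]
```

View pics/w27c.png

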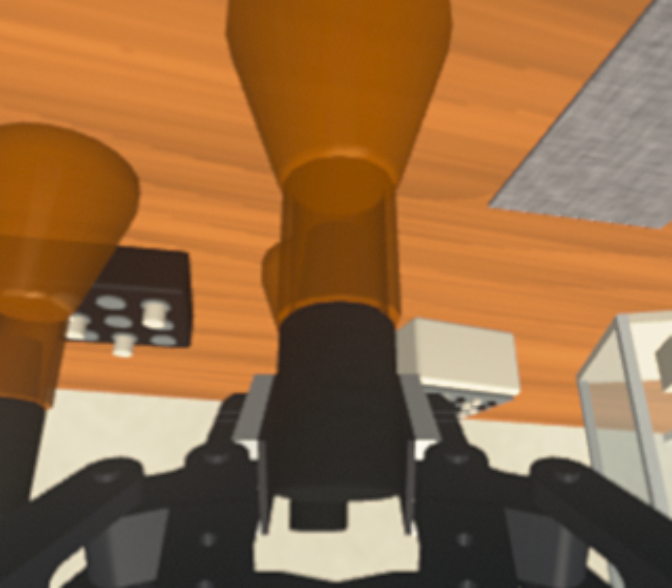

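```bash
python3 -m crank '1.5 0 1.3 0 0 0 1;0 0 0 0 0 0 1'; python3 -m crank '0 0 0 0 0 0 -0.25;0 0 0 0 0 0 -0.25;0 0 0 0 0 0 -0.25;0 0 -20 0 0 0 -0.25;0 0 -40 0 0 0 -0.25;0 0 -40 0 0 0 -0.25;-20 0 -17 0 0 0 -0.25;-20 0 -17 0 0 0 -0.25;-20 0 -17 0 0 0 -0.25;0 0 0 0 0 0 -1'
python3 -c "
from al import *
al('w28',(.460,-.2485),.3)
S=snap('scene','s28');T=snap('top','t28')
"
```

```text
clock: 50.9
ee_pos: [0.4749, -0.2444, 0.1278]
tcp_rot: [-0.136, 0.895, 0.062, 0.42]
force: [-4.0, 0.5, 13.4]
gripper_width: 0.0288
clock: 52.15
ee_pos: [0.3995, -0.2676, 0.2713]
tcp_rot: [-0.136, 0.895, 0.061, 0.42]
force: [0.2, 0.0, -0.4]
gripper_width: 0.0697
52.2 [-0.919  -0.0636 -0.3771 -0.9388 -1.1027  0.0326] [-0.123   0.7553 -0.5841] 0.07650706746895695
G [ 0.3854 -0.2714  0.282 ] target (0.46, -0.2485) f 0.29716469296878206 tilt 50.156264731993005
plug tip [[319.9022 170.0022]] head under [[319.6284 212.381 ]] mouth [[320.2857 108.2329]]
N 1 row: mm [-49.94  -0.18  59.91] turn [-0.0022  0.0027  0.0026] deg/row 0.2
up in tool [-0.7678 -0.0034 -0.6407]
```

View pics/w28.png

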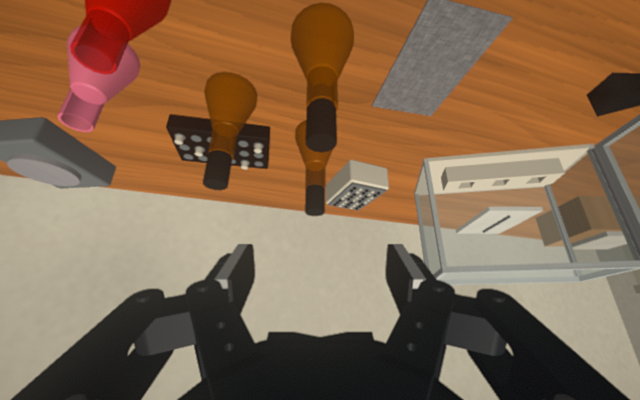

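View pics/s28.png

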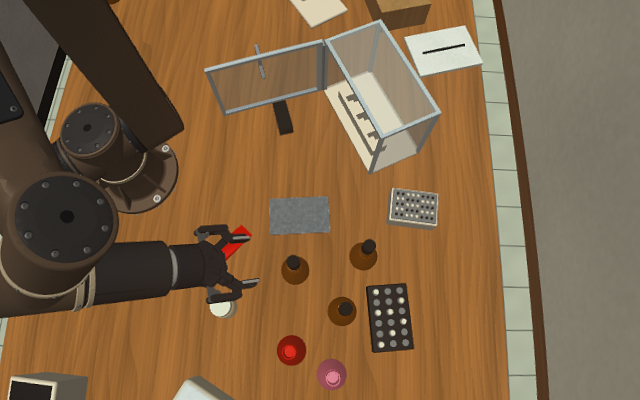

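View pics/t28.png

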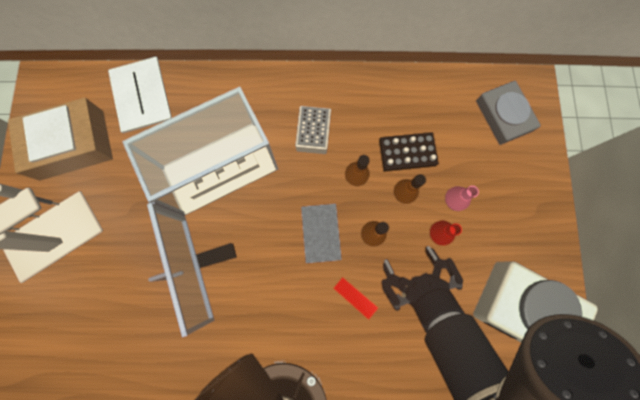

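Run:
```python
from kin import *
A=cur();B=plan(np.array([.47,-.08,.26]),Rt(-2.2),9);path(A,B,9,(0,3,6,9))
C=plan(np.array([.4002,.18,.2]),Rt(-1.2754),8,frm=B);path(B,C,8,(0,4,8))
```

```text
N 9 row: mm [-16.56  13.27   9.08] turn [-0.0312  0.0937 -0.0666] deg/row 6.8
0 [ 0.3992 -0.2667  0.2682]
3 [ 0.4354 -0.2097  0.2827]
6 [ 0.4606 -0.1456  0.2791]
9 [ 0.47 -0.08  0.26]
N 8 row: mm [-30.81  16.31   7.5 ] turn [ 0.      0.     -0.1156] deg/row 6.6
0 [ 0.47 -0.08  0.26]
4 [0.4657 0.0582 0.23  ]
8 [0.4002 0.18   0.2   ]
```

```bash
python3 -m crank '-16.6 13.3 9.1 -0.0312 0.0937 -0.0666 -1;-16.6 13.3 9.1 -0.0312 0.0937 -0.0666 -1;-16.6 13.3 9.1 -0.0312 0.0937 -0.0666 -1;-16.6 13.3 9.1 -0.0312 0.0937 -0.0666 -1;-16.6 13.3 9.1 -0.0312 0.0937 -0.0666 -1;-16.6 13.3 9.1 -0.0312 0.0937 -0.0666 -1;-16.6 13.3 9.1 -0.0312 0.0937 -0.0666 -1;-16.6 13.3 9.1 -0.0312 0.0937 -0.0666 -1;-16.6 13.3 9.1 -0.0312 0.0937 -0.0666 -1;0 0 0 0 0 0 -1'
python3 - <<'E'
from kin import *
print(get_state()['qpos'],cur())
C=plan(np.array([.4002,.18,.2]),Rt(-1.2754),8);path(cur(),C,8,(0,4,8))
E
```

```text
clock: 53.55
ee_pos: [0.4707, -0.0783, 0.258]
tcp_rot: [-0.455, 0.89, 0.0, -0.003]
force: [0.8, 0.8, 0.4]
gripper_width: 0.0854
[ 0.2492  0.0121 -0.3614  0.0004 -1.2028 -0.8748] [[-0.5854 -0.8107 -0.0053  0.4707]
 [-0.8107  0.5855 -0.0017 -0.0783]
 [ 0.0044  0.0033 -1.      0.258 ]
 [ 0.      0.      0.      1.    ]]
N 8 row: mm [-30.61  16.27   7.21] turn [ 0.0006 -0.0003 -0.1151] deg/row 6.6
0 [ 0.4707 -0.0783  0.258 ]
4 [0.4657 0.0591 0.2289]
8 [0.4002 0.18   0.2   ]
```

```bash
python3 -m crank '-30.6 16.3 7.2 0.0006 -0.0003 -0.1151 -1;-30.6 16.3 7.2 0.0006 -0.0003 -0.1151 -1;-30.6 16.3 7.2 0.0006 -0.0003 -0.1151 -1;-30.6 16.3 7.2 0.0006 -0.0003 -0.1151 -1;-30.6 16.3 7.2 0.0006 -0.0003 -0.1151 -1;-30.6 16.3 7.2 0.0006 -0.0003 -0.1151 -1;-30.6 16.3 7.2 0.0006 -0.0003 -0.1151 -1;-30.6 16.3 7.2 0.0006 -0.0003 -0.1151 -1;0 0 0 0 0 0 -1'
python3 - <<'E'
from kin import *
W=snap('wrist','w30');print(get_state()['qpos'],cur()[:3,3])
c=np.array([.4002,.18])+.018*np.array([np.cos(1.866),np.sin(1.866)]);yaw=1.866
wl=lambda x,y,z:np.array([c[0]+np.cos(yaw)*x-np.sin(yaw)*y,c[1]+np.sin(yaw)*x+np.cos(yaw)*y,z])
print(proj(W,[wl(-.06,.02,.04),wl(-.06,-.02,.04),wl(.04,-.02,.01),wl(.04,.02,.01)]).round(1).tolist())
plan(np.array([.4002,.18,.0095]),Rt(-1.2754),5)
E
```

```text
clock: 54.68
ee_pos: [0.3999, 0.179, 0.2017]
tcp_rot: [0.803, -0.596, 0.001, -0.002]
force: [1.4, -0.9, 0.6]
gripper_width: 0.0853
[ 0.8746 -0.0216 -0.5293  0.0033 -1.0589 -0.5841] [0.4007 0.1786 0.2021]
[[339.0, 149.2], [301.5, 149.2], [304.5, 227.0], [336.1, 227.0]]
N 5 row: mm [-0.3   0.12 38.52] turn [-0.001  -0.     -0.0007] deg/row 0.1
```

View pics/w30.png

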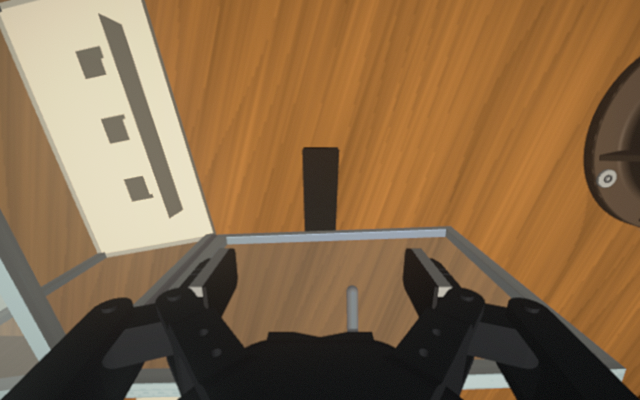

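```bash
python3 -m crank '0 0 38.5 0 0 0 -1;0 0 38.5 0 0 0 -1;0 0 38.5 0 0 0 -1;0 0 38.5 0 0 0 -1;0 0 38 0 0 0 -1;0 0 0 0 0 0 1;0 0 0 0 0 0 1;0 0 0 0 0 0 1;0 0 0 0 0 0 1;0 0 0 0 0 0 1;0 0 0 0 0 0 1;15 0 0 0 0 0 1;20 0 0 0 0 0 1;25 0 -15 0 0 0 1;0 0 -30 0 0 0 1;0 0 -20 0 0 0 1'
python3 - <<'E'
from kin import *
s=get_state();print(s['force'],s['gripper_width'],cur());S=snap('scene','s31');W=snap('wrist','w31')
yaw=.12;wc=np.array([.4625,-.106]);tp=wc-.018*np.array([np.cos(yaw),np.sin(yaw)])
B=plan(np.array([*tp,.075]),Rt(yaw-np.pi),10);path(cur(),B,10,(0,5,10))
E
```

```text
clock: 56.72
ee_pos: [0.4194, 0.1208, 0.077]
tcp_rot: [0.802, -0.597, 0.002, -0.003]
force: [0.0, 0.8, -4.2]
gripper_width: 0.0384
[ 0.0357  0.7548 -4.2015] 0.038401363766063415 [[ 0.2863 -0.9581  0.0065  0.4194]
 [-0.9581 -0.2863  0.0028  0.1208]
 [-0.0008 -0.007  -1.      0.077 ]
 [ 0.      0.      0.      1.    ]]
N 10 row: mm [ 21.74 -14.81   0.29] turn [-0.0006  0.0011  0.1742] deg/row 10.0
0 [0.4203 0.1219 0.0777]
5 [0.486  0.0125 0.0765]
10 [ 0.4446 -0.1082  0.075 ]
```

View pics/s31.png

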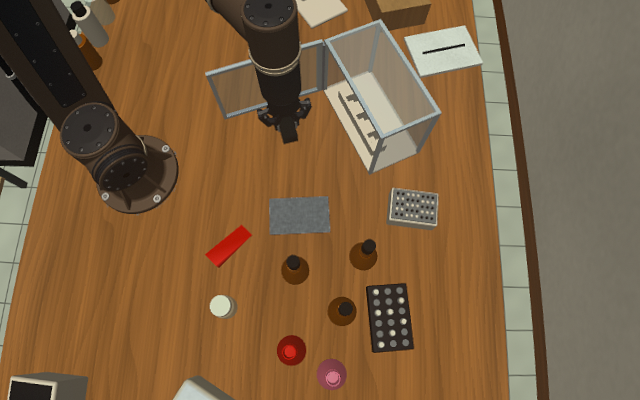

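View pics/w31.png

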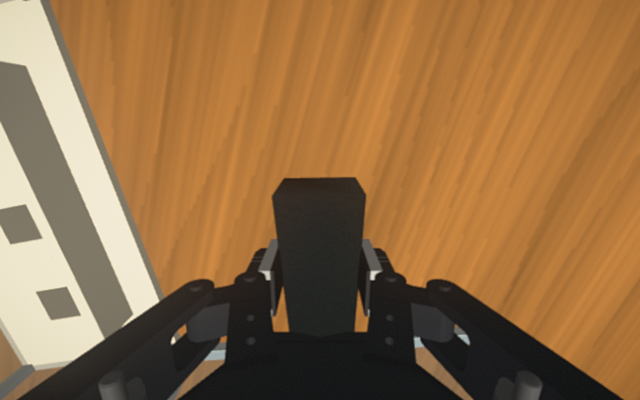

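```bash
python3 -m crank '21.7 -14.8 0.3 0 0.001 0.1742 1;21.7 -14.8 0.3 0 0.001 0.1742 1;21.7 -14.8 0.3 0 0.001 0.1742 1;21.7 -14.8 0.3 0 0.001 0.1742 1;21.7 -14.8 0.3 0 0.001 0.1742 1;21.7 -14.8 0.3 0 0.001 0.1742 1;21.7 -14.8 0.3 0 0.001 0.1742 1;21.7 -14.8 0.3 0 0.001 0.1742 1;21.7 -14.8 0.3 0 0.001 0.1742 1;21.7 -14.8 0.3 0 0.001 0.1742 1;0 0 0 0 0 0 1;0 0 0 0 0 0 1'
python3 - <<'E'
from kin import *
s=get_state();print(s['force'],s['gripper_width'],cur());W=snap('wrist','w32')
yaw=.12;wc=np.array([.4625,-.106]);tp=wc-.018*np.array([np.cos(yaw),np.sin(yaw)])
B=plan(np.array([*tp,.0135]),Rt(yaw-np.pi),4)
E
```

```text
clock: 58.32
ee_pos: [0.4436, -0.1082, 0.073]
tcp_rot: [-0.061, 0.998, -0.003, 0.0]
force: [0.0, 0.1, -4.3]
gripper_width: 0.0387
[ 0.0178  0.0729 -4.3085] 0.03867111776203482 [[-0.9926 -0.1214  0.0006  0.4436]
 [-0.1214  0.9926 -0.0056 -0.1082]
 [ 0.0001 -0.0057 -1.      0.073 ]
 [ 0.      0.      0.      1.    ]]
N 4 row: mm [-0.17 -0.01 14.9 ] turn [-0.0014  0.      0.0005] deg/row 0.1
```

View pics/w32.png

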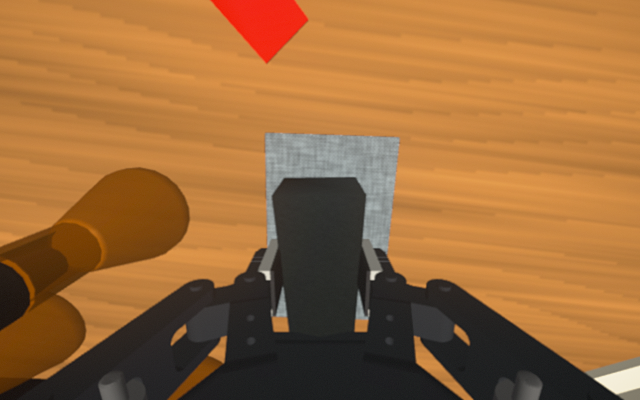

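```bash
python3 -m crank '0 0 15 0 0 0 1;0 0 15 0 0 0 1;0 0 15 0 0 0 1;0 0 14 0 0 0 1;0 0 1 0 0 0 1;0 0 1 0 0 0 1;0 0 0 0 0 0 1'
python3 -c "
from h import *
s=get_state();print(s['force'],s['ee_pos'])"
```

```text
clock: 59.25
ee_pos: [0.4449, -0.1078, 0.0135]
tcp_rot: [-0.062, 0.998, -0.003, 0.001]
force: [-4.7, 2.6, 15.0]
gripper_width: 0.0382
[-4.6504  2.5649 14.9603] [ 0.4449 -0.1078  0.0135]
```

```bash
python3 -m crank '0 0 0 0 0 0 -1;0 0 0 0 0 0 -1;0 0 0 0 0 0 -1;0 0 -20 0 0 0 -1;0 0 -50 0 0 0 -1;0 0 -60 0 0 0 -1;0 0 -60 0 0 0 -1;0 0 -50 0 0 0 -1;0 0 0 0 0 0 1'
python3 - <<'E'
from kin import *
S=snap('scene','s33');W=snap('wrist','w33');T=snap('top','t33');print(get_state()['qpos'],cur()[:3,3],get_state()['force'])
for th in(1.0,1.1,1.2,1.3,1.4,1.5,1.6):print(th,proj(S,dpt(th,.298,0,.225)).round(),proj(T,dpt(th,.298,0,.225)).round())
E
```

```text
clock: 60.38
ee_pos: [0.4458, -0.107, 0.2565]
tcp_rot: [-0.06, 0.998, -0.003, 0.004]
force: [1.1, 0.6, -0.5]
gripper_width: 0.07
[ 0.2021 -0.0268 -0.4172  0.0057 -1.1819 -1.6547] [ 0.4429 -0.107   0.2514] [-0.5872 -0.0572 -0.4589]
1.0 [[252. 131.]] [[262. 271.]]
1.1 [[242. 124.]] [[254. 283.]]
1.2 [[232. 117.]] [[245. 294.]]
1.3 [[224. 108.]] [[235. 304.]]
1.4 [[217. 100.]] [[224. 313.]]
1.5 [[212.  90.]] [[211. 322.]]
1.6 [[207.  81.]] [[199. 329.]]
```

View pics/s33.png

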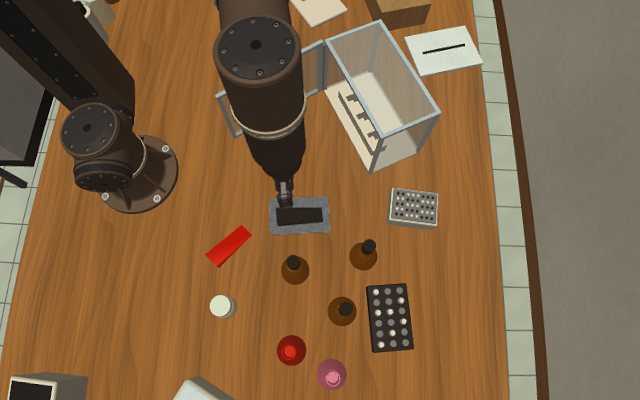

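View pics/w33.png

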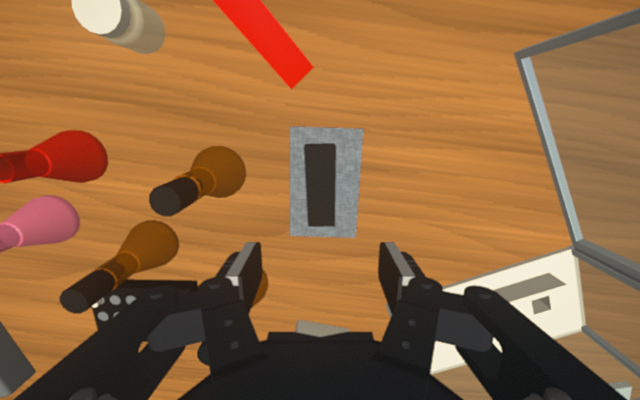

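```bash
python3 -m crank '0 0 0 0 0 0 -1;0 0 0 0 0 0 -1;0 0 0 0 0 0 -1;0 0 0 0 0 0 -1;0 0 0 0 0 0 -1;0 0 0 0 0 0 -1;0 0 0 0 0 0 -1;0 0 0 0 0 0 -1;0 0 0 0 0 0 -1;0 0 0 0 0 0 -1;0 0 0 0 0 0 -1;0 0 0 0 0 0 -1;0 0 0 0 0 0 -1;0 0 0 0 0 0 -1;0 0 0 0 0 0 -1;0 0 0 0 0 0 -1;0 0 0 0 0 0 -1;0 0 0 0 0 0 -1;0 0 0 0 0 0 -1;0 0 0 0 0 0 -1'
python3 -m crank '0 0 0 0 0 0 -1;0 0 0 0 0 0 -1;0 0 0 0 0 0 -1;0 0 0 0 0 0 -1;0 0 0 0 0 0 -1;0 0 0 0 0 0 -1;0 0 0 0 0 0 -1;0 0 0 0 0 0 -1;0 0 0 0 0 0 -1;0 0 0 0 0 0 -1;0 0 0 0 0 0 -1;0 0 0 0 0 0 -1;0 0 0 0 0 0 -1;0 0 0 0 0 0 -1;0 0 0 0 0 0 -1;0 0 0 0 0 0 -1;0 0 0 0 0 0 -1;0 0 0 0 0 0 -1;0 0 0 0 0 0 -1;0 0 0 0 0 0 -1' >/dev/null
python3 -m crank '0 0 0 0 0 0 -1;0 0 0 0 0 0 -1;0 0 0 0 0 0 -1;0 0 0 0 0 0 -1;0 0 0 0 0 0 -1;0 0 0 0 0 0 -1;0 0 0 0 0 0 -1;0 0 0 0 0 0 -1;0 0 0 0 0 0 -1;0 0 0 0 0 0 -1;0 0 0 0 0 0 -1;0 0 0 0 0 0 -1;0 0 0 0 0 0 -1;0 0 0 0 0 0 -1;0 0 0 0 0 0 -1;0 0 0 0 0 0 -1;0 0 0 0 0 0 -1;0 0 0 0 0 0 -1;0 0 0 0 0 0 -1;0 0 0 0 0 0 -1' >/dev/null
python3 -m crank '0 0 0 0 0 0 -1;0 0 0 0 0 0 -1;0 0 0 0 0 0 -1;0 0 0 0 0 0 -1;0 0 0 0 0 0 -1;0 0 0 0 0 0 -1;0 0 0 0 0 0 -1;0 0 0 0 0 0 -1;0 0 0 0 0 0 -1;0 0 0 0 0 0 -1;0 0 0 0 0 0 -1;0 0 0 0 0 0 -1;0 0 0 0 0 0 -1;0 0 0 0 0 0 -1;0 0 0 0 0 0 -1;0 0 0 0 0 0 -1;0 0 0 0 0 0 -1;0 0 0 0 0 0 -1;0 0 0 0 0 0 -1;0 0 0 0 0 0 -1'
python3 -c "
from h import *
S=snap('scene','s34')
for th in(.2,.4,.6,.8,1.0):print(th,proj(S,dpt(th,.298,0,.225)).round())"
```

```text
clock: 63.02
ee_pos: [0.4435, -0.1071, 0.2524]
tcp_rot: [-0.06, 0.998, -0.003, 0.0]
force: [-1.0, -0.3, -0.2]
gripper_width: 0.0852
clock: 70.53
ee_pos: [0.4435, -0.1071, 0.2524]
tcp_rot: [-0.06, 0.998, -0.003, 0.0]
force: [-0.4, -0.1, -0.2]
gripper_width: 0.0853
0.2 [[354. 146.]]
0.4 [[327. 150.]]
0.6 [[300. 148.]]
0.8 [[275. 142.]]
1.0 [[252. 131.]]
```

View pics/s34.png

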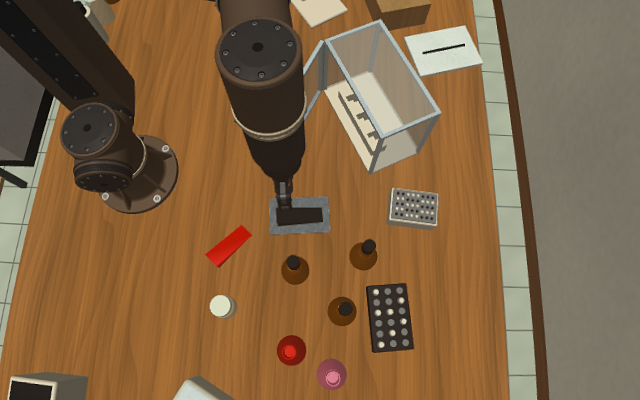

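```bash
python3 -m crank '0 0 -20 0 0 0 -1;0 0 -20 0 0 0 -1;0 0 -20 0 0 0 -1;0 0 0 0 0 0 -1;0 0 0 0 0 0 -1;0 0 0 0 0 0 -1;0 0 0 0 0 0 -1;0 0 0 0 0 0 -1;0 0 0 0 0 0 -1;0 0 0 0 0 0 -1;0 0 0 0 0 0 -1;0 0 0 0 0 0 -1;0 0 0 0 0 0 -1;0 0 0 0 0 0 -1;0 0 0 0 0 0 -1;0 0 0 0 0 0 -1;0 0 0 0 0 0 -1;0 0 0 0 0 0 -1;0 0 0 0 0 0 -1;0 0 0 0 0 0 -1' | head -1
python3 -m crank '0 0 0 0 0 0 -1;0 0 0 0 0 0 -1;0 0 0 0 0 0 -1;0 0 0 0 0 0 -1;0 0 0 0 0 0 -1;0 0 0 0 0 0 -1;0 0 0 0 0 0 -1;0 0 0 0 0 0 -1;0 0 0 0 0 0 -1;0 0 0 0 0 0 -1;0 0 0 0 0 0 -1;0 0 0 0 0 0 -1;0 0 0 0 0 0 -1;0 0 0 0 0 0 -1;0 0 0 0 0 0 -1;0 0 0 0 0 0 -1;0 0 0 0 0 0 -1;0 0 0 0 0 0 -1;0 0 0 0 0 0 -1;0 0 0 0 0 0 -1' | head -1
python3 -m crank '0 0 0 0 0 0 -1;0 0 0 0 0 0 -1;0 0 0 0 0 0 -1;0 0 0 0 0 0 -1;0 0 0 0 0 0 -1;0 0 0 0 0 0 -1;0 0 0 0 0 0 -1;0 0 0 0 0 0 -1;0 0 0 0 0 0 -1;0 0 0 0 0 0 -1;0 0 0 0 0 0 -1;0 0 0 0 0 0 -1;0 0 0 0 0 0 -1;0 0 0 0 0 0 -1;0 0 0 0 0 0 -1;0 0 0 0 0 0 -1;0 0 0 0 0 0 -1;0 0 0 0 0 0 -1;0 0 0 0 0 0 -1;0 0 0 0 0 0 -1' | head -1
python3 -m crank '0 0 0 0 0 0 -1;0 0 0 0 0 0 -1;0 0 0 0 0 0 -1;0 0 0 0 0 0 -1;0 0 0 0 0 0 -1;0 0 0 0 0 0 -1;0 0 0 0 0 0 -1;0 0 0 0 0 0 -1;0 0 0 0 0 0 -1;0 0 0 0 0 0 -1;0 0 0 0 0 0 -1;0 0 0 0 0 0 -1;0 0 0 0 0 0 -1;0 0 0 0 0 0 -1;0 0 0 0 0 0 -1;0 0 0 0 0 0 -1;0 0 0 0 0 0 -1;0 0 0 0 0 0 -1;0 0 0 0 0 0 -1;0 0 0 0 0 0 -1' | head -1
python3 -m crank '0 0 0 0 0 0 -1;0 0 0 0 0 0 -1;0 0 0 0 0 0 -1;0 0 0 0 0 0 -1;0 0 0 0 0 0 -1;0 0 0 0 0 0 -1;0 0 0 0 0 0 -1;0 0 0 0 0 0 -1;0 0 0 0 0 0 -1;0 0 0 0 0 0 -1;0 0 0 0 0 0 -1;0 0 0 0 0 0 -1;0 0 0 0 0 0 -1;0 0 0 0 0 0 -1;0 0 0 0 0 0 -1;0 0 0 0 0 0 -1;0 0 0 0 0 0 -1;0 0 0 0 0 0 -1;0 0 0 0 0 0 -1;0 0 0 0 0 0 -1' | head -1
python3 -m crank '0 0 0 0 0 0 -1;0 0 0 0 0 0 -1;0 0 0 0 0 0 -1;0 0 0 0 0 0 -1;0 0 0 0 0 0 -1;0 0 0 0 0 0 -1;0 0 0 0 0 0 -1;0 0 0 0 0 0 -1;0 0 0 0 0 0 -1;0 0 0 0 0 0 -1;0 0 0 0 0 0 -1;0 0 0 0 0 0 -1;0 0 0 0 0 0 -1;0 0 0 0 0 0 -1;0 0 0 0 0 0 -1;0 0 0 0 0 0 -1;0 0 0 0 0 0 -1;0 0 0 0 0 0 -1;0 0 0 0 0 0 -1;0 0 0 0 0 0 -1' | head -1
python3 -m crank '0 0 0 0 0 0 -1;0 0 0 0 0 0 -1;0 0 0 0 0 0 -1;0 0 0 0 0 0 -1;0 0 0 0 0 0 -1;0 0 0 0 0 0 -1;0 0 0 0 0 0 -1;0 0 0 0 0 0 -1;0 0 0 0 0 0 -1;0 0 0 0 0 0 -1;0 0 0 0 0 0 -1;0 0 0 0 0 0 -1;0 0 0 0 0 0 -1;0 0 0 0 0 0 -1;0 0 0 0 0 0 -1;0 0 0 0 0 0 -1;0 0 0 0 0 0 -1;0 0 0 0 0 0 -1;0 0 0 0 0 0 -1;0 0 0 0 0 0 -1' | head -1
python3 -m crank '0 0 0 0 0 0 -1;0 0 0 0 0 0 -1;0 0 0 0 0 0 -1;0 0 0 0 0 0 -1;0 0 0 0 0 0 -1;0 0 0 0 0 0 -1;0 0 0 0 0 0 -1;0 0 0 0 0 0 -1;0 0 0 0 0 0 -1;0 0 0 0 0 0 -1;0 0 0 0 0 0 -1;0 0 0 0 0 0 -1;0 0 0 0 0 0 -1;0 0 0 0 0 0 -1;0 0 0 0 0 0 -1;0 0 0 0 0 0 -1;0 0 0 0 0 0 -1;0 0 0 0 0 0 -1;0 0 0 0 0 0 -1;0 0 0 0 0 0 -1' | head -1
python3 -c "
from h import *
S=snap('scene','s35')
for th in(0,.1,.2,.4,.6):print(th,proj(S,dpt(th,.298,0,.225)).round())"
```

```text
clock: 73.08
clock: 75.58
clock: 78.08
clock: 80.58
clock: 83.08
clock: 85.58
clock: 88.08
clock: 90.58
0 [[378. 139.]]
0.1 [[366. 143.]]
0.2 [[354. 146.]]
0.4 [[327. 150.]]
0.6 [[300. 148.]]
```

View pics/s35.png

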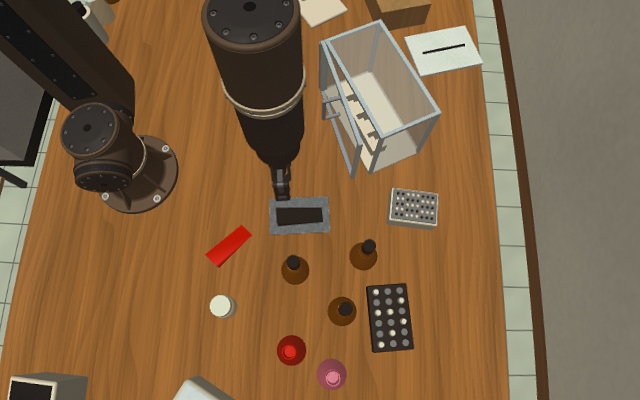

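About 0.2 rad is left on the door, so I'll wait longer.

```bash
python3 -m crank '0 0 0 0 0 0 -1;0 0 0 0 0 0 -1;0 0 0 0 0 0 -1;0 0 0 0 0 0 -1;0 0 0 0 0 0 -1;0 0 0 0 0 0 -1;0 0 0 0 0 0 -1;0 0 0 0 0 0 -1;0 0 0 0 0 0 -1;0 0 0 0 0 0 -1;0 0 0 0 0 0 -1;0 0 0 0 0 0 -1;0 0 0 0 0 0 -1;0 0 0 0 0 0 -1;0 0 0 0 0 0 -1;0 0 0 0 0 0 -1;0 0 0 0 0 0 -1;0 0 0 0 0 0 -1;0 0 0 0 0 0 -1;0 0 0 0 0 0 -1' | head -1
python3 -m crank '0 0 0 0 0 0 -1;0 0 0 0 0 0 -1;0 0 0 0 0 0 -1;0 0 0 0 0 0 -1;0 0 0 0 0 0 -1;0 0 0 0 0 0 -1;0 0 0 0 0 0 -1;0 0 0 0 0 0 -1;0 0 0 0 0 0 -1;0 0 0 0 0 0 -1;0 0 0 0 0 0 -1;0 0 0 0 0 0 -1;0 0 0 0 0 0 -1;0 0 0 0 0 0 -1;0 0 0 0 0 0 -1;0 0 0 0 0 0 -1;0 0 0 0 0 0 -1;0 0 0 0 0 0 -1;0 0 0 0 0 0 -1;0 0 0 0 0 0 -1' | head -1
python3 -m crank '0 0 0 0 0 0 -1;0 0 0 0 0 0 -1;0 0 0 0 0 0 -1;0 0 0 0 0 0 -1;0 0 0 0 0 0 -1;0 0 0 0 0 0 -1;0 0 0 0 0 0 -1;0 0 0 0 0 0 -1;0 0 0 0 0 0 -1;0 0 0 0 0 0 -1;0 0 0 0 0 0 -1;0 0 0 0 0 0 -1;0 0 0 0 0 0 -1;0 0 0 0 0 0 -1;0 0 0 0 0 0 -1;0 0 0 0 0 0 -1;0 0 0 0 0 0 -1;0 0 0 0 0 0 -1;0 0 0 0 0 0 -1;0 0 0 0 0 0 -1' | head -1
python3 -m crank '0 0 0 0 0 0 -1;0 0 0 0 0 0 -1;0 0 0 0 0 0 -1;0 0 0 0 0 0 -1;0 0 0 0 0 0 -1;0 0 0 0 0 0 -1;0 0 0 0 0 0 -1;0 0 0 0 0 0 -1;0 0 0 0 0 0 -1;0 0 0 0 0 0 -1;0 0 0 0 0 0 -1;0 0 0 0 0 0 -1;0 0 0 0 0 0 -1;0 0 0 0 0 0 -1;0 0 0 0 0 0 -1;0 0 0 0 0 0 -1;0 0 0 0 0 0 -1;0 0 0 0 0 0 -1;0 0 0 0 0 0 -1;0 0 0 0 0 0 -1' | head -1
python3 -m crank '0 0 0 0 0 0 -1;0 0 0 0 0 0 -1;0 0 0 0 0 0 -1;0 0 0 0 0 0 -1;0 0 0 0 0 0 -1;0 0 0 0 0 0 -1;0 0 0 0 0 0 -1;0 0 0 0 0 0 -1;0 0 0 0 0 0 -1;0 0 0 0 0 0 -1;0 0 0 0 0 0 -1;0 0 0 0 0 0 -1;0 0 0 0 0 0 -1;0 0 0 0 0 0 -1;0 0 0 0 0 0 -1;0 0 0 0 0 0 -1;0 0 0 0 0 0 -1;0 0 0 0 0 0 -1;0 0 0 0 0 0 -1;0 0 0 0 0 0 -1' | head -1
python3 - <<'E'
from fl import *
S=snap('scene','s36');T=snap('top','t36');blobs('s36')
b=S['frame'][:,:,::-1];t=T['frame'][:,:,::-1]
r=lambda i:cv2.resize(i,(390,390),interpolation=cv2.INTER_CUBIC)
cv2.imwrite('pics/m36.png',np.hstack([r(b[15:185,300:470]),r(b[190:350,260:420])]))
cv2.imwrite('pics/n36.png',np.hstack([r(t[80:230,130:280]),r(t[130:270,295:435])]))
E
```

```text
clock: 93.12
clock: 95.62
clock: 98.12
clock: 100.62
clock: 103.12
s36 [349, 243, 28, 27, 483] base@z.004 [ 0.6328 -0.2043]
s36 [281, 257, 28, 28, 460] base@z.004 [ 0.4591 -0.2489]
s36 [327, 297, 30, 29, 497] base@z.004 [ 0.5819 -0.3453]
s36 [277, 335, 29, 31, 478] base@z.004 [ 0.4612 -0.444 ]
```

View pics/m36.png

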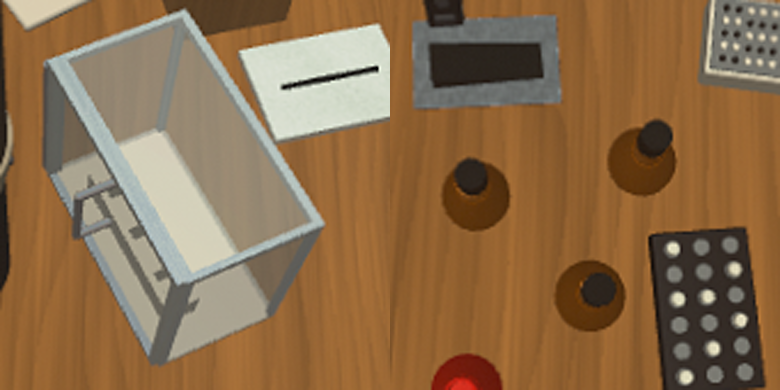

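View pics/n36.png

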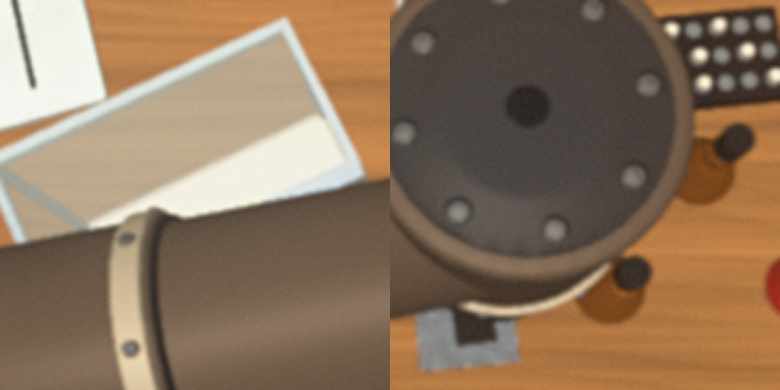

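```bash
python3 -m crank '0 0 0 0 0 0 -1;0 0 0 0 0 0 -1;0 0 0 0 0 0 -1;0 0 0 0 0 0 -1;0 0 0 0 0 0 -1;0 0 0 0 0 0 -1;0 0 0 0 0 0 -1;0 0 0 0 0 0 -1;0 0 0 0 0 0 -1;0 0 0 0 0 0 -1;0 0 0 0 0 0 -1;0 0 0 0 0 0 -1;0 0 0 0 0 0 -1;0 0 0 0 0 0 -1;0 0 0 0 0 0 -1;0 0 0 0 0 0 -1;0 0 0 0 0 0 -1;0 0 0 0 0 0 -1;0 0 0 0 0 0 -1;0 0 0 0 0 0 -1'
python3 - <<'E'
from h import *
S=snap('scene','s37');b=np.ascontiguousarray(S['frame'][:,:,::-1]);g=cv2.cvtColor(b,cv2.COLOR_BGR2GRAY)
for xy in((.632,-.2055),(.581,-.347),(.460,-.2485)):
    q=proj(S,[[*xy,.152],[*xy,.11]]);u,v=q[0].astype(int)
    m=(g[v-14:v+15,u-14:u+15]<45).astype(np.uint8);ys,xs=np.nonzero(m)
    print(q.round(1).tolist(),'dark blob bbox',xs.min()+u-14,xs.max()+u-14,ys.min()+v-14,ys.max()+v-14)
for th in(0,.03,.06):print(th,proj(S,[dpt(th,.298,.004,.225),dpt(th,.16,.044,.21)]).round(1).tolist())
cv2.imwrite('pics/m37.png',cv2.resize(b[80:180,310:410],None,fx=6,fy=6,interpolation=cv2.INTER_CUBIC))
E
```

```text
clock: 105.72
ee_pos: [0.4435, -0.1068, 0.3124]
tcp_rot: [-0.06, 0.998, -0.003, 0.0]
force: [-0.1, -0.2, 0.0]
gripper_width: 0.0856
[[369.3, 245.0], [367.0, 248.6]] dark blob bbox 361 375 240 254
[[345.1, 308.7], [343.9, 309.6]] dark blob bbox 338 352 302 315
[[291.6, 261.0], [292.6, 263.9]] dark blob bbox 287 299 256 269
0 [[376.7, 139.3], [333.8, 100.6]]
0.03 [[373.1, 140.7], [331.7, 100.9]]
0.06 [[369.5, 142.0], [329.7, 101.1]]
```

View pics/m37.png

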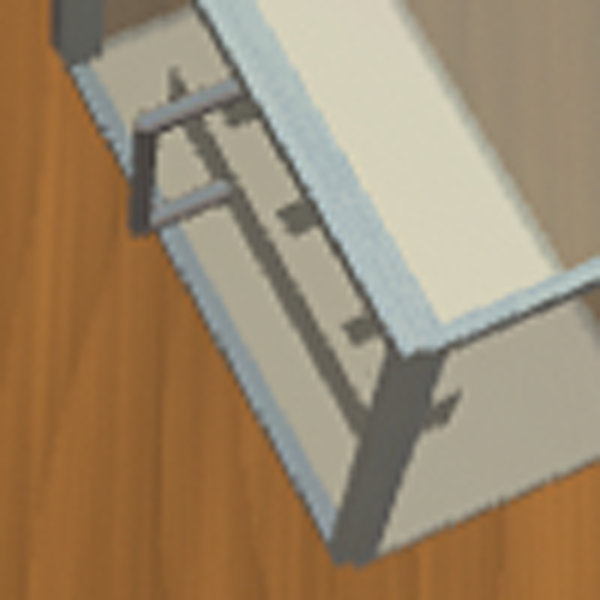

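```bash
python3 -c "
from h import *
print(sign_off())"
```

```text
the job is handed in; nothing more can be done
None
```

I finished the job and handed it in at about 106 s; there is no verdict from the system. I pulled the door open to about 1.93 rad and pushed the wedge under it. It stayed propped at about 1.7 rad. I set one stopper in each of the three amber flasks, so no spare is left. Then I laid the wedge back on its mat and let the spring close the door.

**Last checks:**
- **Stoppers:** the heads are within about 2 px of where seated ones should appear. Two were pressed until they made contact, at 8–14 N. The first one I lowered the last millimetre without reading the force, so its seating rests on the pictures alone.
- **Flasks:** all three are standing upright. One was knocked about 45 mm early in the run, so I measured it again before setting its stopper.
- **Wedge and door:** the wedge lies flat on the mat, and the door handle appears where it does when shut (0 rad).
- **Bystanders:** the tip box, tube rack and jar look unmoved in the camera views, though I didn't measure their positions.
- **Forces:** the highest wrist force I read was about 28 N, while pushing the wedge under the door.

One reach did not go as planned: tilting the hand about 40 degrees nearly straightened the wrist, and the arm stopped short. I backed off and came in with the hand turned over at 50 degrees. No check failed.

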